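Load, close and start the sample-tube mixer

TASK

Load every sample tube from the white tray into the mixer, pressing each one down into any free spring clip until it snaps fully home. Then seat the blue cover flat on the collar at the centre, its slot passing over the wing nut, and spin the wing nut down clockwise until it is snug on the cover. Only then start the mixer: press the blue key, then the yellow key, then the green key, one at a time and each fully down, and leave the other things on the trolley alone.

Things in the scene. Friction and masses are not known exactly. Their poses are not given: they have to be found in the camera images.
- mixer: Tube mixer: fixed white box, deck 70 mm high. Origin on the table under the centre stud, z up; the box spans +-115 mm in its x, -175 to +115 mm in y. On the deck four spring clips point out from the stud like a cross; three keys on a strip at y = -145 mm. Collar at the centre 52 mm square, top 35 mm above the deck; on it a key block, 46 (x) x 13 (y) x 7 mm high, enters the cover's slot.
- cover_seat (a point): Point on the stud axis, 53 mm above the deck, where point cover_boss comes to lie when the cover is seated flat on the collar.
- wingnut_mid (a point): Centre, half-way up, of the orange wing nut captive on the stud: 42 mm long (own x), 8 mm thick (own y, the flats to grip), 20 mm high. It starts fully up, long side along mixer x within 0.1 rad, underside 5 mm above where the top of the seated cover's boss will be; goes down 4 mm per turn when turned clockwise seen from above.
- wingnut (a joint): Turn of the wing nut, rad, growing clockwise seen from above (downward); 0 = fully up. With the cover seated it touches the boss at about 7.85 (1.25 turns, wings across the slot), then stiffens; snug from about 8.1; the thread ends at 8.8. It stays where it is left; turning takes under 0.1 N m.
- cover_boss (a point): Top centre of the cover's boss. Loose blue plate 184 x 184 x 4 mm, 0.28 kg, flat on the table at the start; its white boss stands 14 mm above the plate, 64 mm (cover x) by 44 mm (cover y: grip here). A slot 50 (cover x) x 17 mm (cover y) goes through boss and plate and passes wing nut and key block when cover x lies along mixer x (either way). Underside 18 mm below this point.
- clip0 (a point): Seat of the spring clip on the mixer's +x side, 66 mm from the stud axis, 24 mm above the deck: the centre of a tube that is home, lying level along mixer x, cap either way. Spring fingers 8 mm wide, 20 mm either side along the tube, 9.5 mm higher than this point; 32 mm free between them for gripper fingers. Press straight down; the fingers touch 12 mm above home, need about 6 N, then snap in.
- clip1 (a point): Seat of the spring clip on the mixer's +y side, 66 mm from the stud axis, 24 mm above the deck: the centre of a tube that is home, lying level along mixer y, cap either way. Spring fingers 8 mm wide, 20 mm either side along the tube, 9.5 mm higher than this point; 32 mm free between them for gripper fingers. Press straight down; the fingers touch 12 mm above home, need about 6 N, then snap in.
- clip2 (a point): Seat of the spring clip on the mixer's -x side, 66 mm from the stud axis, 24 mm above the deck: the centre of a tube that is home, lying level along mixer x, cap either way. Spring fingers 8 mm wide, 20 mm either side along the tube, 9.5 mm higher than this point; 32 mm free between them for gripper fingers. Press straight down; the fingers touch 12 mm above home, need about 6 N, then snap in.
- clip3 (a point): Seat of the spring clip on the mixer's -y side, 66 mm from the stud axis, 24 mm above the deck: the centre of a tube that is home, lying level along mixer y, cap either way. Spring fingers 8 mm wide, 20 mm either side along the tube, 9.5 mm higher than this point; 32 mm free between them for gripper fingers. Press straight down; the fingers touch 12 mm above home, need about 6 N, then snap in.
- tube0_mid (a point): Centre of a red-capped sample tube with a yellow label: 16 mm diameter, 75 mm long along its x (cap at +x), 25 g. It starts level in a notch of the fixed white tray, centre 28 mm above the table, neighbours 46 mm apart side by side, floor 4 mm thick, on two ribs 24 mm either side of its centre (8 mm wide, tops 26 mm above the table). None if absent in this start.
- tube1_mid (a point): Centre of a red-capped sample tube with a yellow label: 16 mm diameter, 75 mm long along its x (cap at +x), 25 g. It starts level in a notch of the fixed white tray, centre 28 mm above the table, neighbours 46 mm apart side by side, floor 4 mm thick, on two ribs 24 mm either side of its centre (8 mm wide, tops 26 mm above the table). None if absent in this start.
- tube2_mid (a point): Centre of a red-capped sample tube with a yellow label: 16 mm diameter, 75 mm long along its x (cap at +x), 25 g. It starts level in a notch of the fixed white tray, centre 28 mm above the table, neighbours 46 mm apart side by side, floor 4 mm thick, on two ribs 24 mm either side of its centre (8 mm wide, tops 26 mm above the table). None if absent in this start.
- tube3_mid (a point): Centre of a red-capped sample tube with a yellow label: 16 mm diameter, 75 mm long along its x (cap at +x), 25 g. It starts level in a notch of the fixed white tray, centre 28 mm above the table, neighbours 46 mm apart side by side, floor 4 mm thick, on two ribs 24 mm either side of its centre (8 mm wide, tops 26 mm above the table). None if absent in this start.
- key_blue_top (a point): Top centre of the blue round key, 24 mm diameter, 22 mm above the deck. The three keys stand 50 mm apart in a row, in an order that varies; pressed straight down.
- key_yellow_top (a point): Top centre of the yellow round key, 24 mm diameter, 22 mm above the deck. The three keys stand 50 mm apart in a row, in an order that varies; pressed straight down.
- key_green_top (a point): Top centre of the green round key, 24 mm diameter, 22 mm above the deck. The three keys stand 50 mm apart in a row, in an order that varies; pressed straight down.
- key_blue (a joint): How far the blue key is pressed, m: 0 = up, 0.006 = fully down (5 N); it springs back.
- key_yellow (a joint): How far the yellow key is pressed, m: 0 = up, 0.006 = fully down (5 N); it springs back.
- key_green (a joint): How far the green key is pressed, m: 0 = up, 0.006 = fully down (5 N); it springs back.
- tape: bystander: roll of white tape, 68 mm diameter, 20 mm high
- marker: bystander: marker pen, 120 x 14 x 14 mm
- cassettes: bystander: flat white box 70 x 50 x 24 mm
- mini_rack: bystander: small white block 50 x 90 x 35 mm
Mind the look-alikes: they are no part of the job. What is shaped like the part that bears tube0_mid but turquoise is not meant. What is shaped like the part that bears tube2_mid but black is not meant.

How it is judged:
By the outcome, as a careful person would: the job done as asked, in the order asked, and still so for the second after the job is handed in, with the robot touching nothing.
Of tube0, tube1, tube2, tube3 only 2 to 4 are there at a start; the rules pass over those that are not, and their reading is None.
At some moment in a run one of cover may be knocked a few centimetres aside while the robot is not near it.
It also fails if it takes over 210 s, if anything falls off the work surface, if the arm or the gripper's body presses on something with over 40 N, if the wrist force passes 120 N, or if a joint passes its speed limit or range.

ROBOT

A 6-joint arm with a two-finger parallel gripper is mounted at the origin on the work surface. World frame = base frame: x ahead of the robot, y to its left, z up, the work surface at z = 0. Lengths are in m, angles in rad, forces in N, time in s.
With the tool pointing down it reaches from about 0.275 to 0.825 m from the base axis. Payload 4.9 kg.
Tool frame: the origin (TCP) lies midway between the tips of the shut fingers; the grasp point (between the pads) lies 19 mm behind it; z points along the fingers, y is the direction in which the jaws open and shut (so a half turn about z gives the same grasp; the last joint's range is limited). The gripper opens to 85 mm and grips with 20 to 120 N. Pads are 22 mm wide; open, the fingers measure 114 mm over their backs; the gripper's body (76 mm by 85 mm) begins 54 mm behind the grasp point. The pads swing forward as they close: fully open they stand 13 mm farther back than shut.
Start: joints at [1.014, 0.326, -0.193, 1.052, 0, 1.437], TCP at [0.226, 0.502, 0.231] pointing down, gripper open.
Joint ranges: [-2.65, 2.65], [-0.97, 1.79], [-1.3, 1.35], [-1.93, 2.1], [-1.47, 1.37], [-3.14, 3.14]. Speed limits (rad/s): [2.57, 2.57, 3.14, 3.14, 3.14, 3.14].

INTERFACE

Orientations are given as a unit quaternion [w, x, y, z].
In Python, from cell import telemetry, imaging, job, boxes_of, spot_point gives the robot as it stands.
- The arm moves only by the tool send_rows, never from a script. Its argument "motion" is a list of rows, each an object with "dr": the turn, a rotation vector about the tool's x, y, z in degrees, a list of three; "linear": the shift along the tool's x, y, z in m, a list of three; "fingers": the finger opening in m, from 0 to 0.0854. A call has 1 to 8 rows; each row shifts and turns the commanded pose from where the row before left it, along the tool's axes as they then stand; what a row does not reach is not made up. A row lasts 1/10 s, in which the tool goes at most 50 mm and 8.59 degrees, less where a joint would pass 70% of its speed; a pose out of reach is approached as far as the arm can. A call is refused whole if a number of a shift passes 0.05 or a number of a turn 8.59, either way. A call with a gripper value outside its range is refused whole. The fingers move at their own pace and stop on an object; "newtons" is the grip in N (left out, the last holds). Time passes only in rows, so rows that do not move let the fingers close. It gives the time, the measured TCP pose, the force and the opening at its end, in the units of the state.
- telemetry.sense(): the state, without advancing time (a new reading comes with each control period).
- imaging.camera(name): name is "scene" or "top"; returns (picture, depth): 480x640x3 uint8, red, green, blue; 480x640 float32, m along the optical axis (not along the pixel's ray), 0 where there is no reading.
- imaging.camera_params(name): a dict with "camera_matrix" (3x3 intrinsics, pixels), "world_from_camera" (4x4, takes a point from camera to world coordinates). Camera axes: x right, y up, looking along -z (the intrinsics and any distortion apply to the point x, -y, -z); pixel columns grow to the right and rows downward; lengths in m; the calibration is good to about 2 mm. A picture is of the moment at which its call begins. camera_params takes no time and is no camera call.
- job.sign_off(): hands the job in, once; it reports no verdict.
Trained networks look in the newest picture that a camera, given by its name, has taken for a name from the list of things; names that differ only in an ending like _2 or _b are one class to them, and where a whole thing is asked for, a point or a joint stands for the part that bears it (a point fixed in the world has none). Each returns a list of dicts, best first, with "confidence" (0 to 1); they miss things now and then, are a little off and sometimes report something else, mostly with a low value. They report only what shows in the picture. A call takes as long as a camera call. They do not tell look-alikes from the thing itself.
- boxes_of(camera, name): "rect" ([centre column, centre row, width, height] in pixels, round what is visible of it).
- spot_point(camera, name): "location" ([column, row] in pixels: a listed point, or the origin of a listed thing).
The state is a dict: "t": time; "joint_positions": joint angles; "qvel": joint speeds; "tau": joint torques, N m; "eef_pos": TCP position; "tool_rot": TCP orientation; "force": force on the tool from outside, world axes, zero at the start; "wrist_torque": the same for the moment, N m; "gripper_width": finger opening in m.
Only numpy, scipy, OpenCV 4.12 (cv2) and the standard library are available. Lean on these libraries where they do the work, as an engineer would, in place of code of your own. Each camera call takes 0.05 s, during which the arm holds its last target. There are 200 camera calls.

## Working session

There is one attempt and no reset: what is moved stays moved. The work goes in short steps, Python scripts to look and compute and a tool call to move; the robot and the scene stay as the last step left them, time stands still between calls to the robot, and variables do not carry over. Pictures are saved under pics/ and viewed, about 12 in all and at most 16, crops included, and the job is handed in when it is done.

Besides the shell and the picture viewer there is one more tool, called in YAML: its name, and indented under it one key for each argument. send_rows: Moves the arm, as the interface text tells. Its arguments: {"type":"object","properties":{"motion":{"type":"array"},"newtons":{"type":"number"}},"required":["motion"]}

```bash
ls; mkdir -p pics
cat > h.py <<'E'
import numpy as np, cv2
from cell import telemetry, imaging, job, boxes_of, spot_point
def cam(n):
    im,d=imaging.camera(n); p=imaging.camera_params(n); return im,d,np.array(p["camera_matrix"]),np.array(p["world_from_camera"])
def ray(K,T,px):
    v=np.array([(px[0]-K[0,2])/K[0,0],-(px[1]-K[1,2])/K[1,1],-1.0])
    return T[:3,3],T[:3,:3]@v
def atz(K,T,px,z):
    o,v=ray(K,T,px); return o+v*(z-o[2])/v[2]
def atd(K,T,px,d):
    o,v=ray(K,T,px); return o+v*d
def proj(K,T,P):
    c=np.linalg.inv(T)@np.append(P,1); return K[0,2]+K[0,0]*c[0]/-c[2], K[1,2]-K[1,1]*c[1]/-c[2]
def save(im,n): cv2.imwrite("pics/"+n,im[:,:,::-1])
E
python3 - <<'E'
from h import *
for n in("scene","top"):
    im,d,K,T=cam(n); save(im,n+"0.png"); print(n,K.tolist(),T.round(3).tolist())
    for k in("mixer","cover_seat","wingnut_mid","cover_boss","tube0_mid","clip0","clip1","clip2","clip3","key_blue_top","key_yellow_top","key_green_top"):
        r=spot_point(n,k)
        print(k,[(np.round(x["location"],1).tolist(),round(x["confidence"],2),atd(K,T,x["location"],d[min(479,int(x["location"][1])),min(639,int(x["location"][0]))]).round(3).tolist()) for x in r[:6]])
print(telemetry.sense())
E
```

```text
pics
scene [[564.73227402655, 0.0, 313.525909374548], [0.0, 564.73227402655, 230.97556113886117], [0.0, 0.0, 1.0]] [[-0.117, -0.569, 0.814, 1.538], [0.993, -0.082, 0.085, 0.178], [0.019, 0.818, 0.575, 0.785], [0.0, 0.0, 0.0, 1.0]]
mixer [([290.6, 273.6], 0.97, [0.677, 0.045, 0.07]), ([290.7, 217.4], 0.5, [0.592, 0.032, 0.146])]
cover_seat [([294.2, 224.0], 0.76, [0.574, 0.037, 0.118])]
wingnut_mid [([291.4, 217.6], 0.59, [0.592, 0.034, 0.146])]
cover_boss [([133.6, 226.7], 0.57, [0.475, -0.368, 0.004])]
tube0_mid [([497.5, 256.5], 0.7, [0.486, 0.487, 0.014]), ([475.7, 221.1], 0.64, [0.333, 0.458, 0.005]), ([436.5, 229.7], 0.45, [0.423, 0.352, 0.031])]
clip0 [([296.7, 219.1], 0.9, [0.499, 0.032, 0.08]), ([261.8, 233.1], 0.7, [0.549, -0.038, 0.07]), ([287.9, 253.0], 0.58, [0.627, 0.032, 0.082])]
clip1 [([296.7, 219.1], 0.9, [0.499, 0.032, 0.08]), ([261.8, 233.1], 0.7, [0.549, -0.038, 0.07]), ([287.9, 253.0], 0.58, [0.627, 0.032, 0.082])]
clip2 [([296.7, 219.1], 0.9, [0.499, 0.032, 0.08]), ([261.8, 233.1], 0.7, [0.549, -0.038, 0.07]), ([287.9, 253.0], 0.58, [0.627, 0.032, 0.082])]
clip3
[... 2316 characters left out ...]
499, -0.364, 0.001])]
{'t': 1.3, 'joint_positions': array([ 1.01382408e+00,  3.26203767e-01, -1.92616871e-01,  1.05200044e+00,
        7.01255398e-06,  1.43658787e+00]), 'qvel': array([ 0.00161014, -0.00214613,  0.00084742, -0.00267712,  0.00092134,
       -0.0003264 ]), 'tau': array([ 1.35164164e-04, -4.43329489e+01,  2.62757367e+01,  9.23844091e-04,
       -1.05411088e-04, -1.38728871e-05]), 'eef_pos': array([0.22565113, 0.50158715, 0.23127237]), 'tool_rot': array([-7.49073789e-06,  2.09811240e-01,  9.77741910e-01, -1.04547689e-05]), 'force': array([-1.13694647, -0.29699735, -0.56746242]), 'wrist_torque': array([-0.02463411, -0.05036169, -0.00980264]), 'gripper_width': 0.08549156418014267}
```

View pics/top0.png

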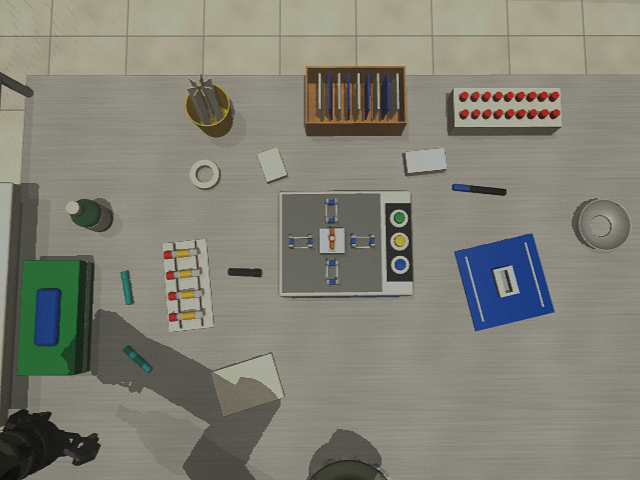

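View pics/scene0.png

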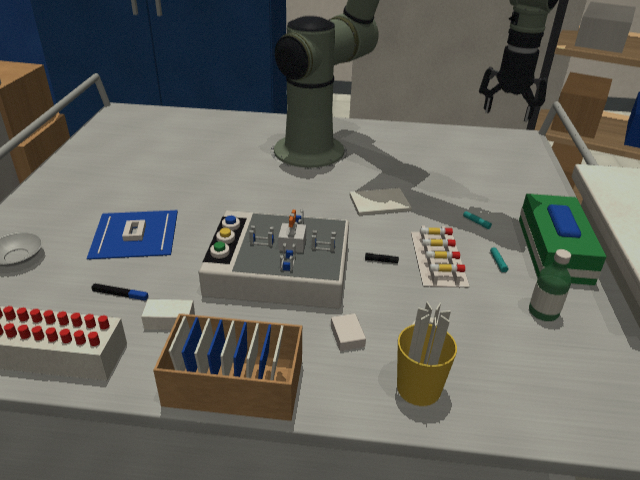

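The top view shows four red-capped tubes with yellow labels in the white tray, at (184,253), (184,273), (186,295) and (188,316). The look-alikes all lie loose on the table and are not meant: turquoise at (127,287) and (138,358), black at (245,272). The cover is at (504,282), the mixer stud at (332,240), and the keys are green (400,218), yellow (400,241) and blue (400,265). Next I measure these precisely.

```bash
cat > meas.py <<'E'
from h import *
def mask(im,lo,hi,roi):
    hsv=cv2.cvtColor(im,cv2.COLOR_RGB2HSV); m=cv2.inRange(hsv,np.array(lo),np.array(hi)); o=np.zeros_like(m)
    a,b,c,e=roi; o[b:e,a:c]=m[b:e,a:c]; return o
def blobs(m,mn=8):
    n,l,s,c=cv2.connectedComponentsWithStats(m); return [(c[i],s[i,4],(l==i)) for i in range(1,n) if s[i,4]>=mn]
E
python3 - <<'E'
from meas import *
im,d,K,T=cam("top")
R=(160,235,215,335)
for nm,lo,hi in(("red",(0,150,80),(8,255,255)),("yel",(18,110,90),(35,255,255))):
    for c,a,m in blobs(mask(im,lo,hi,R)): print(nm,c.round(1),a,atz(K,T,c,.028).round(4))
for nm,lo,hi in(("g",(45,100,40),(80,255,255)),("y",(18,110,90),(35,255,255)),("b",(100,120,60),(125,255,255))):
    for c,a,m in blobs(mask(im,lo,hi,(388,205,412,280)),30): print(nm,c.round(1),a,atz(K,T,c,.092).round(4))
for c,a,m in blobs(mask(im,(3,140,90),(16,255,255),(318,222,348,258)),15):
    P=np.array([atz(K,T,(x,y),.146)[:2] for y,x in zip(*np.where(m))]); mu=P.mean(0); w,v=np.linalg.eigh(np.cov((P-mu).T)); print("nut",c.round(1),a,mu.round(4),np.degrees(np.arctan2(v[1,1],v[0,1])),np.sqrt(w)*3.46)
for c,a,m in blobs(mask(im,(100,120,50),(125,255,255),(440,220,570,340)),500):
    P=np.array([atz(K,T,(x,y),.004)[:2] for y,x in zip(*np.where(m))]).astype(np.float32); print("cover",cv2.minAreaRect(P))
# boss: white inside
m=mask(im,(0,0,120),(179,60,255),(488,258,525,302))
for c,a,mm in blobs(m,80):
    P=np.array([atz(K,T,(x,y),.018)[:2] for y,x in zip(*np.where(mm))]).astype(np.float32); print("boss",cv2.minAreaRect(P),a)
# clips blue
for c,a,m in blobs(mask(im,(95,70,50),(125,255,255),(282,192,384,290)),10): print("clip",c.round(1),a,atz(K,T,c,.1).round(4))
m=mask(im,(0,0,0),(179,255,70),(386,200,415,285))
# deck rect (grey)
big=cv2.resize(im[180:305,270:420],None,fx=5,fy=5,interpolation=cv2.INTER_CUBIC); save(big,"mix.png")
print("depth tbl",[atd(K,T,p,d[p[1],p[0]]).round(3).tolist() for p in((230,220),(440,230),(250,320))])
print("tray z",[atd(K,T,p,d[p[1],p[0]]).round(3).tolist() for p in((174,263),(200,263),(187,274),(332,235))])
E
```

```text
red [167.2 254.6] 52 [0.5554 0.3994 0.028 ]
red [169.4 275.1] 48 [0.5099 0.3934 0.028 ]
red [171.8 295.8] 51 [0.4641 0.3868 0.028 ]
red [172.3 316.9] 52 [0.418  0.3845 0.028 ]
yel [182.6 252.8] 88 [0.5592 0.3654 0.028 ]
yel [184.8 273.4] 86 [0.5134 0.3593 0.028 ]
yel [187.2 294.1] 88 [0.4677 0.3531 0.028 ]
yel [187.7 315.1] 90 [0.4216 0.3507 0.028 ]
g [398.8 217.3] 83 [ 0.6268 -0.1084  0.092 ]
y [399.4 240.4] 92 [ 0.5772 -0.1087  0.092 ]
b [399.9 264. ] 88 [ 0.5271 -0.1088  0.092 ]
nut [331.9 231.5] 23 [0.5893 0.0355] 175.24855207348645 [0.00618624 0.01750121]
nut [331.5 244. ] 33 [0.5638 0.0366] 177.88021874171363 [0.00874674 0.01893368]
cover ((0.49426141381263733, -0.3549628257751465), (0.1841317117214203, 0.18381662666797638), 13.08189868927002)
boss ((0.494257390499115, -0.3556816875934601), (0.06372914463281631, 0.04408939182758331), 12.934850692749023) 479
clip [330.9 201.8] 26 [0.6592 0.0363 0.1   ]
clip [330.9 220.1] 28 [0.62   0.0366 0.1   ]
clip [291. 241.] 25 [0.5759 0.1207 0.1   ]
clip [309.5 241. ] 20 [0.5757 0.0818 0.1   ]
clip [352.9 240.5] 28 [ 0.5765 -0.0094  0.1   ]
clip [371.4 240.1] 21 [ 0.577  -0.0486  0.1   ]
clip [331.5 263. ] 30 [0.5291 0.0358 0.1   ]
clip [331.5 281.7] 24 [0.49  0.036 0.1  ]
depth tbl [[0.638, 0.266, -0.004], [0.612, -0.215, 0.001], [0.41, 0.217, 0.003]]
tray z [[0.537, 0.384, 0.026], [0.538, 0.33, 0.008], [0.511, 0.352, 0.038], [0.583, 0.035, 0.141]]
```

View pics/mix.png

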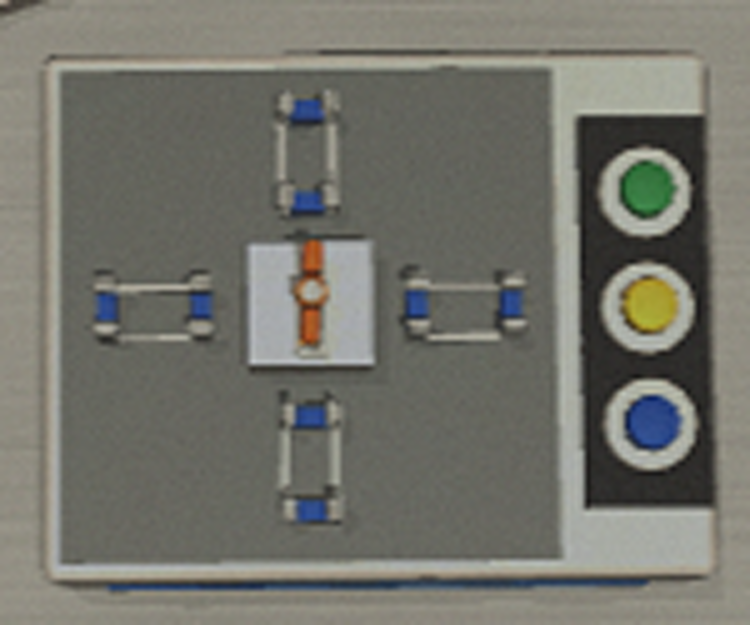

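The crop shows the cross of clips centred on the collar at about (311,303) of the crop. The orange nut lies along the image vertical, which is mixer x, and the keys from top to bottom are green, yellow, blue. The mixer comes out at about (0.577, 0.036) with yaw near 0. I'll cross-check with the scene camera and find the extents of the tubes along their axes.

Run:
```python
from meas import *
im,d,K,T=cam("scene")
for nm,lo,hi,roi,z in(("g",(45,100,40),(80,255,255),(205,235,232,265),.092),("y",(18,110,90),(35,255,255),(212,220,240,245),.092),("b",(100,120,60),(125,255,255),(218,210,245,230),.092),
   ("red",(0,150,80),(8,255,255),(405,220,475,290),.028),("yel",(18,110,90),(35,255,255),(405,220,475,290),.028)):
    for c,a,m in blobs(mask(im,lo,hi,roi),12): print(nm,c.round(1),a,atz(K,T,c,z).round(4))
for c,a,m in blobs(mask(im,(100,120,40),(125,255,255),(80,200,190,265)),500):
    P=np.array([atz(K,T,(x,y),.004)[:2] for y,x in zip(*np.where(m))]).astype(np.float32); print("cover",cv2.minAreaRect(P))
im,d,K,T=cam("top")
ax=np.array([-.0062,.0458]);ax/=np.linalg.norm(ax)
v,u=np.mgrid[235:335,160:215]
P=np.array([atd(K,T,(x,y),d[y,x]) for y,x in zip(v.ravel(),u.ravel())])
for c in((.5592,.3654),(.5134,.3593),(.4677,.3531),(.4216,.3507)):
    q=P[:,:2]-c; s=q@ax; t=q@np.array([ax[1],-ax[0]])
    k=(abs(t)<.006); prof=[(round(b*1000),round(float(np.median(P[k&(abs(s-b)<.003),2]))*1000)) for b in np.arange(-.06,.07,.005)]
    print(prof)
g=cv2.resize(im[235:340,155:220],None,fx=6,fy=6,interpolation=cv2.INTER_CUBIC)[:600]; save(g,"tray.png")
for i in range(2): print([(np.round(x["location"],1).tolist(),round(x["confidence"],2),atz(K,T,x["location"],.028).round(4).tolist()) for x in spot_point("top","tube%d_mid"%i)])
```

```text
g [218.9 245.9] 87 [ 0.6363 -0.1096  0.092 ]
y [224.8 231.9] 83 [ 0.5862 -0.1098  0.092 ]
b [229.9 219.4] 69 [ 0.5383 -0.1103  0.092 ]
red [448.6 230.7] 40 [0.4187 0.3812 0.028 ]
red [451.1 242.4] 40 [0.4653 0.3832 0.028 ]
red [455.8 254.5] 44 [0.5103 0.3899 0.028 ]
red [460.7 267.6] 47 [0.556  0.3962 0.028 ]
yel [434.  230.5] 66 [0.4228 0.3469 0.028 ]
yel [436.2 241.9] 77 [0.4682 0.3494 0.028 ]
yel [440.5 254. ] 84 [0.5132 0.3561 0.028 ]
yel [444.7 267. ] 87 [0.559  0.3621 0.028 ]
cover ((0.4997532367706299, -0.35651007294654846), (0.18496043980121613, 0.18380248546600342), 13.160877227783203)
  return _methods._mean(a, axis=axis, dtype=dtype,
  ret = ret.dtype.type(ret / rcount)
Traceback (most recent call last):
ValueError: cannot convert float NaN to integer
```

Run:
```python
from meas import *
print(imaging.camera_params("top").keys())
im,d,K,T=cam("top")
ax=np.array([-.0062,.0458]);ax/=np.linalg.norm(ax)
v,u=np.mgrid[235:335,160:215]
P=np.array([atd(K,T,(x,y),d[y,x]) for y,x in zip(v.ravel(),u.ravel())])
C=im[v.ravel(),u.ravel()]
for c in((.5592,.3654),(.5134,.3593),(.4677,.3531),(.4216,.3507)):
    q=P[:,:2]-c; s=q@ax; t=q@np.array([ax[1],-ax[0]])
    out=[]
    for b in np.arange(-.06,.07,.006):
        k=(abs(t)<.005)&(abs(s-b)<.003)
        if k.sum(): out.append((round(b*1000),round(float(np.median(P[k,2]))*1000)))
    print(out)
g=cv2.resize(im[235:335,155:220],None,fx=6,fy=6,interpolation=cv2.INTER_CUBIC); save(g,"tray.png")
for i in range(2): print([(np.round(x["location"],1).tolist(),round(x["confidence"],2),atz(K,T,x["location"],.028).round(4).tolist()) for x in spot_point("top","tube%d_mid"%i)])
```

```text
dict_keys(['camera_matrix', 'world_from_camera'])
[(-60, 0), (-54, 3), (-48, 4), (-42, 5), (-36, 6), (-30, 32), (-24, 35), (-18, 35), (-12, 36), (-6, 38), (0, 38), (6, 38), (12, 36), (18, 35), (24, 37), (30, 37), (36, 38), (42, 37), (48, 4), (54, 2), (60, 1)]
[(-60, 1), (-54, 1), (-48, 2), (-42, 6), (-36, 7), (-30, 34), (-24, 36), (-18, 38), (-12, 37), (-6, 37), (0, 38), (6, 36), (12, 38), (18, 36), (24, 38), (30, 37), (36, 38), (42, 37), (48, 4), (54, 0), (60, 1), (66, -1)]
[(-54, 3), (-48, 0), (-42, 7), (-36, 19), (-30, 34), (-24, 38), (-18, 37), (-12, 36), (-6, 37), (0, 37), (6, 37), (12, 35), (18, 38), (24, 37), (30, 36), (36, 37), (42, 39), (48, 6), (54, 1), (60, 1), (66, 1)]
[(-54, -2), (-48, 5), (-42, 6), (-36, 9), (-30, 36), (-24, 37), (-18, 36), (-12, 37), (-6, 36), (0, 37), (6, 37), (12, 36), (18, 37), (24, 38), (30, 38), (36, 39), (48, 6), (54, -1), (60, 1), (66, 2)]
[([135.6, 361.7], 0.7, [0.3217, 0.4616, 0.028]), ([181.7, 316.8], 0.62, [0.4181, 0.3639, 0.028]), ([125.1, 287.3], 0.57, [0.4833, 0.4901, 0.028])]
[([184.9, 291.6], 0.48, [0.4732, 0.3582, 0.028])]
```

View pics/tray.png

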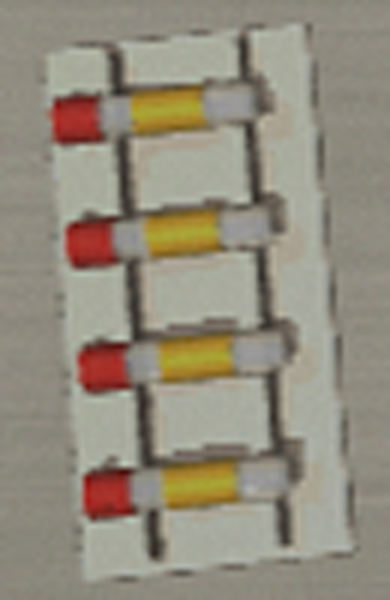

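The crop shows all four tubes, caps to the left, lying across two ribs. From the depth profile each tube spans about -32 to +44 mm about its label centre, so its middle is about 5-6 mm toward the cap. I'll write a small calculator for the moves, then go over the tube nearest the far end.

```bash
cat > p.py <<'E'
import sys,numpy as np
from cell import telemetry
from scipy.spatial.transform import Rotation as R
def pl(x,y,z,th,pos=None,rot=None):
    s=telemetry.sense()
    M=R.from_quat(np.roll(s["tool_rot"],-1)); p=s["eef_pos"]
    t=np.radians(th); W=np.array([[np.cos(t),np.sin(t),0],[np.sin(t),-np.cos(t),0],[0,0,-1]]).T
    rv=(M.inv()*R.from_matrix(W)).as_rotvec(degrees=True)
    print("t %.1f pos %s theta %.2f F %s w %.4f j6 %.2f"%(s["t"],p.round(4),np.degrees(np.arctan2(*M.as_matrix()[1::-1,0])),s["force"].round(1),s["gripper_width"],s["joint_positions"][5]))
    print("turn",rv.round(2),"then shift(m, target tool axes)",(W.T@(np.array([x,y,z])-p)).round(4))
if __name__=="__main__":
    for a in sys.argv[1:]: pl(*map(float,a.split(",")))
E
python3 p.py .5583,.3703,.10,96
```

```text
t 1.6 pos [0.2257 0.5016 0.2313] theta 155.78 F [-0.8  0.1  0.4] w 0.0853 j6 1.44
turn [-0.    0.   59.78] then shift(m, target tool axes) [-0.1653  0.3171  0.1313]
```

send_rows:
  motion:
    - {"dr": [0,0,8.54],"linear": [0,0,0],"fingers": 0.036}
    - {"dr": [0,0,8.54],"linear": [0,0,0],"fingers": 0.036}
    - {"dr": [0,0,8.54],"linear": [0,0,0],"fingers": 0.036}
    - {"dr": [0,0,8.54],"linear": [0,0,0],"fingers": 0.036}
    - {"dr": [0,0,8.54],"linear": [0,0,0],"fingers": 0.036}
    - {"dr": [0,0,8.54],"linear": [0,0,0],"fingers": 0.036}
    - {"dr": [0,0,8.54],"linear": [0,0,0],"fingers": 0.036}
  newtons: 60

```text
t: 2.3
eef_pos: [0.2257, 0.5016, 0.2313]
tool_rot: [-0.0, 0.671, 0.741, -0.0]
force: [0.4, 0.0, 0.0]
gripper_width: 0.0365
```

send_rows:
  motion:
    - {"dr": [0,0,0],"linear": [-0.0207,0.0396,0.0164],"fingers": 0.036}
    - {"dr": [0,0,0],"linear": [-0.0207,0.0396,0.0164],"fingers": 0.036}
    - {"dr": [0,0,0],"linear": [-0.0207,0.0396,0.0164],"fingers": 0.036}
    - {"dr": [0,0,0],"linear": [-0.0207,0.0396,0.0164],"fingers": 0.036}
    - {"dr": [0,0,0],"linear": [-0.0207,0.0396,0.0164],"fingers": 0.036}
    - {"dr": [0,0,0],"linear": [-0.0207,0.0396,0.0164],"fingers": 0.036}
    - {"dr": [0,0,0],"linear": [-0.0207,0.0396,0.0164],"fingers": 0.036}
    - {"dr": [0,0,0],"linear": [-0.0207,0.0396,0.0164],"fingers": 0.036}

```text
t: 3.1
eef_pos: [0.5597, 0.3691, 0.0994]
tool_rot: [-0.0, 0.669, 0.743, 0.0]
force: [-0.1, 0.3, 0.6]
gripper_width: 0.0361
```

send_rows:
  motion:
    - {"dr": [0,0,0],"linear": [0,0,0],"fingers": 0.036}
    - {"dr": [0,0,0],"linear": [0,0,0],"fingers": 0.036}

```text
t: 3.3
eef_pos: [0.5583, 0.3689, 0.0989]
tool_rot: [-0.001, 0.67, 0.742, -0.001]
force: [-0.7, 1.0, 0.5]
gripper_width: 0.0359
```

Run:
```python
from meas import *
import p
p.pl(.5583,.3703,.045,96)
for n in("scene","top"):
    im,d,K,T=cam(n); c=proj(K,T,telemetry.sense()["eef_pos"]); print(n,c)
    x,y=map(int,c); a=im[max(0,y-55):y+45,x-60:x+60].copy(); save(cv2.resize(a,None,fx=6,fy=6,interpolation=cv2.INTER_CUBIC)[:, :],"hov_"+n+".png")
```

```text
t 3.3 pos [0.5583 0.3689 0.0989] theta 95.88 F [-0.7  1.   0.5] w 0.0359 j6 1.94
turn [-0.12  0.02 -0.12] then shift(m, target tool axes) [0.0014 0.0001 0.0539]
scene (np.float64(453.6581460101945), np.float64(240.04202920124703))
top (np.float64(171.8385293204909), np.float64(250.25189624220818))
```

View pics/hov_scene.png

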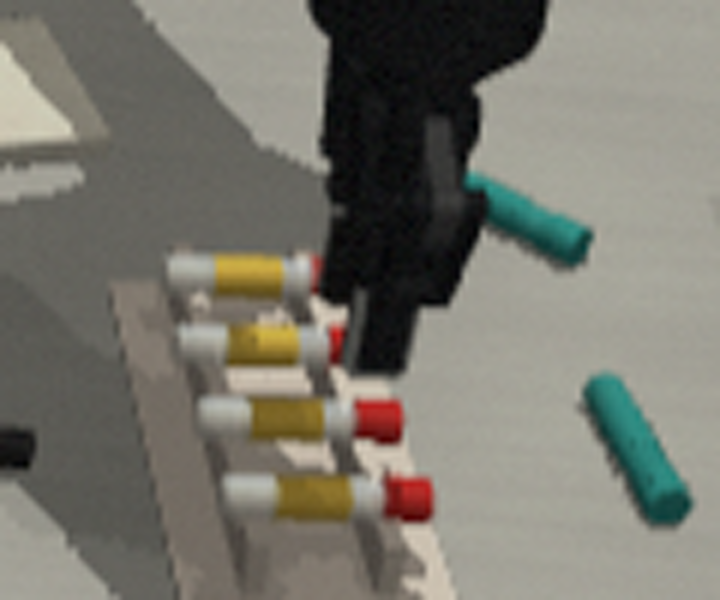

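The scene crop shows the near fingertip at about (380,372) of the crop, against a predicted TCP at (360,330), so the robot and camera agree. The jaws straddle the nearest tube's line. Next I descend and grip.

send_rows:
  motion:
    - {"dr": [0,0,0],"linear": [0,0,0.025],"fingers": 0.036}
    - {"dr": [0,0,0],"linear": [0,0,0.025],"fingers": 0.036}
    - {"dr": [0,0,0],"linear": [0,0,0.02],"fingers": 0.036}
    - {"dr": [0,0,0],"linear": [0,0,0.01],"fingers": 0.036}
    - {"dr": [0,0,0],"linear": [0,0,0.007],"fingers": 0.036}
    - {"dr": [0,0,0],"linear": [0,0,0],"fingers": 0.036}
    - {"dr": [0,0,0],"linear": [0,0,0],"fingers": 0.005}
    - {"dr": [0,0,0],"linear": [0,0,0],"fingers": 0.005}
  newtons: 60

```text
t: 4.2
eef_pos: [0.5588, 0.3706, 0.0145]
tool_rot: [0.0, 0.669, 0.743, 0.001]
force: [-0.8, 1.1, 1.5]
gripper_width: 0.014
```

send_rows:
  motion:
    - {"dr": [0,0,0],"linear": [0,0,0],"fingers": 0.005}
    - {"dr": [0,0,0],"linear": [0,0,0],"fingers": 0.005}
    - {"dr": [0,0,0],"linear": [0,0,0],"fingers": 0.005}

```text
t: 4.5
eef_pos: [0.5588, 0.3706, 0.0144]
tool_rot: [0.0, 0.669, 0.743, 0.001]
force: [-0.9, 0.3, 6.2]
gripper_width: 0.0137
```

send_rows:
  motion:
    - {"dr": [0,0,0],"linear": [0,0,-0.01],"fingers": 0.005}
    - {"dr": [0,0,0],"linear": [0,0,-0.02],"fingers": 0.005}
    - {"dr": [0,0,0],"linear": [0,0,-0.04],"fingers": 0.005}
    - {"dr": [0,0,0],"linear": [0,0,-0.04],"fingers": 0.005}
    - {"dr": [0,0,0],"linear": [0,0,-0.03],"fingers": 0.005}

```text
t: 5.0
eef_pos: [0.5587, 0.3701, 0.1562]
tool_rot: [0.001, 0.669, 0.743, 0.001]
force: [0.2, 0.9, -0.8]
gripper_width: 0.0136
```

```bash
python3 p.py .577,.102,.12,90 .643,.036,.12,180
```

```text
t 5.0 pos [0.5587 0.3701 0.1562] theta 95.98 F [ 0.2  0.9 -0.8] w 0.0136 j6 1.94
turn [ 0.12 -0.03  5.98] then shift(m, target tool axes) [-0.2681  0.0183  0.0362]
t 5.0 pos [0.5587 0.3701 0.1562] theta 95.98 F [ 0.2  0.9 -0.8] w 0.0136 j6 1.94
turn [ 1.200e-01  7.000e-02 -8.402e+01] then shift(m, target tool axes) [-0.0843 -0.3341  0.0362]
```

Run:
```python
from meas import *
im,d,K,T=cam("scene"); x,y=map(int,proj(K,T,telemetry.sense()["eef_pos"]))
save(cv2.resize(im[y-60:y+40,x-60:x+60],None,fx=6,fy=6,interpolation=cv2.INTER_CUBIC),"held.png")
```

```text
(no output)
```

View pics/held.png

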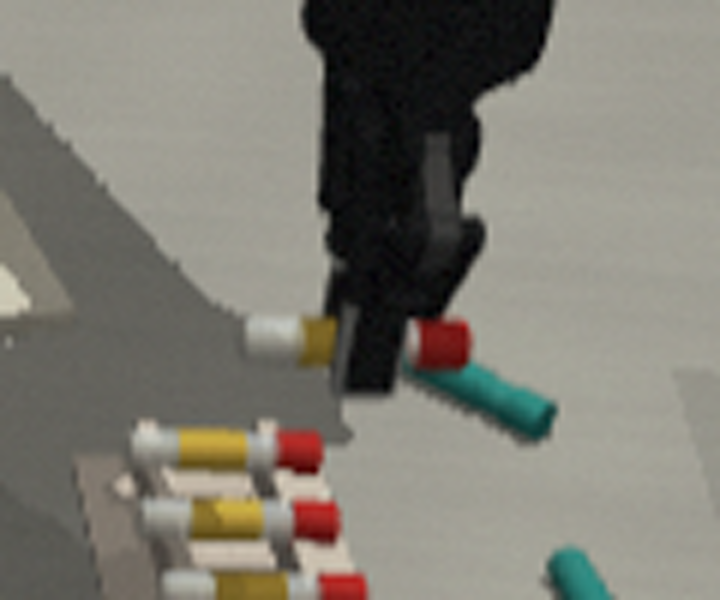

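The crop shows the tube held level, spanning x = 245-470, with the finger at about 370. The grip is therefore about 3-4 mm toward the cap from the tube's middle. Next I carry it to hover over the +y clip.

send_rows:
  motion:
    - {"dr": [0,0,5.98],"linear": [0,0,0],"fingers": 0.005}
    - {"dr": [0,0,0],"linear": [-0.038,0.0026,0.0037],"fingers": 0.005}
    - {"dr": [0,0,0],"linear": [-0.038,0.0026,0.0037],"fingers": 0.005}
    - {"dr": [0,0,0],"linear": [-0.038,0.0026,0.0037],"fingers": 0.005}
    - {"dr": [0,0,0],"linear": [-0.038,0.0026,0.0037],"fingers": 0.005}
    - {"dr": [0,0,0],"linear": [-0.038,0.0026,0.0037],"fingers": 0.005}
    - {"dr": [0,0,0],"linear": [-0.038,0.0026,0.0037],"fingers": 0.005}
    - {"dr": [0,0,0],"linear": [-0.038,0.0026,0.0037],"fingers": 0.005}

```text
t: 5.85
eef_pos: [0.5761, 0.1023, 0.1273]
tool_rot: [0.0, 0.707, 0.707, -0.0]
force: [0.1, 0.3, 0.1]
gripper_width: 0.0138
```

send_rows:
  motion:
    - {"dr": [0,0,0],"linear": [0,0,0],"fingers": 0.005}
    - {"dr": [0,0,0],"linear": [0,0,0],"fingers": 0.005}
    - {"dr": [0,0,0],"linear": [0,0,0],"fingers": 0.005}

```text
t: 6.15
eef_pos: [0.5763, 0.1046, 0.1274]
tool_rot: [-0.0, 0.707, 0.707, 0.0]
force: [1.1, 1.1, 0.5]
gripper_width: 0.014
```

Run:
```python
from meas import *
import p
p.pl(.577,.104,.13,90)
a=[]
for n in("scene","top"):
    im,d,K,T=cam(n); c=proj(K,T,telemetry.sense()["eef_pos"]); print(n,c)
    x,y=map(int,c); a.append(cv2.resize(im[y-60:y+60,x-40:x+40],(400,600),interpolation=cv2.INTER_CUBIC))
save(np.hstack(a),"hov2.png")
```

```text
t 6.2 pos [0.5763 0.1046 0.1274] theta 90.05 F [1.1 1.1 0.5] w 0.0140 j6 1.62
turn [ 0.01 -0.02  0.05] then shift(m, target tool axes) [-0.0006  0.0007 -0.0026]
scene (np.float64(326.61008894611575), np.float64(223.71542169824912))
top (np.float64(297.9191245014338), np.float64(239.14956564381293))
```

View pics/hov2.png

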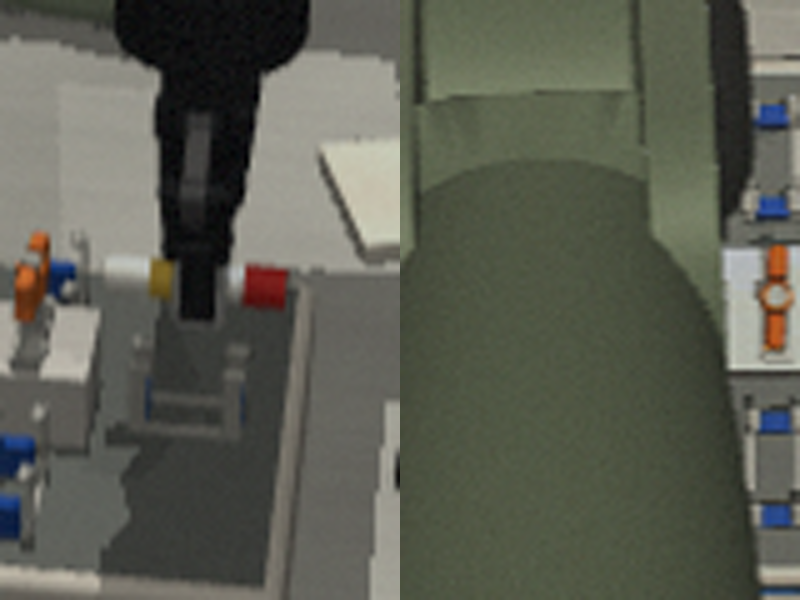

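In the scene crop the tube spans x = 105-288 (middle 197), the finger is at 196, and the clip's middle is at about 190. I need to shift about 2 mm toward the stud, then descend and feel for lateral force.

send_rows:
  motion:
    - {"dr": [0,0,0],"linear": [-0.002,0.0005,0.015],"fingers": 0.005}
    - {"dr": [0,0,0],"linear": [0,0,0.012],"fingers": 0.005}
    - {"dr": [0,0,0],"linear": [0,0,0.005],"fingers": 0.005}
    - {"dr": [0,0,0],"linear": [0,0,0.003],"fingers": 0.005}

```text
t: 6.65
eef_pos: [0.5766, 0.1027, 0.0921]
tool_rot: [-0.0, 0.707, 0.708, -0.0]
force: [-2.6, 0.7, 9.8]
gripper_width: 0.0138
```

send_rows:
  motion:
    - {"dr": [0,0,0],"linear": [0,0,0.002],"fingers": 0.005}
    - {"dr": [0,0,0],"linear": [0,0,0],"fingers": 0.005}

```text
t: 6.85
eef_pos: [0.5767, 0.1026, 0.0909]
tool_rot: [-0.0, 0.707, 0.708, 0.0]
force: [-1.9, 0.7, 3.8]
gripper_width: 0.0143
```

send_rows:
  motion:
    - {"dr": [0,0,0],"linear": [0,0,0.002],"fingers": 0.005}
    - {"dr": [0,0,0],"linear": [0,0,0],"fingers": 0.005}

```text
t: 7.05
eef_pos: [0.5768, 0.1025, 0.089]
tool_rot: [-0.0, 0.707, 0.707, 0.0]
force: [-2.9, 1.0, 5.1]
gripper_width: 0.0142
```

send_rows:
  motion:
    - {"dr": [0,0,0],"linear": [0,0,0.002],"fingers": 0.005}
    - {"dr": [0,0,0],"linear": [0,0,0],"fingers": 0.005}

```text
t: 7.25
eef_pos: [0.5767, 0.1024, 0.0867]
tool_rot: [-0.0, 0.707, 0.707, 0.0]
force: [-2.7, 1.3, 3.8]
gripper_width: 0.0139
```

send_rows:
  motion:
    - {"dr": [0,0,0],"linear": [0,-0.0005,0.002],"fingers": 0.005}
    - {"dr": [0,0,0],"linear": [0,0,0.002],"fingers": 0.005}

```text
t: 7.45
eef_pos: [0.5764, 0.1021, 0.0821]
tool_rot: [0.0, 0.707, 0.707, 0.0]
force: [-0.0, -1.0, -0.3]
gripper_width: 0.0137
```

send_rows:
  motion:
    - {"dr": [0,0,0],"linear": [0,0,0.002],"fingers": 0.005}
    - {"dr": [0,0,0],"linear": [0,0,0],"fingers": 0.005}

```text
t: 7.65
eef_pos: [0.5763, 0.102, 0.0803]
tool_rot: [-0.0, 0.707, 0.707, -0.0]
force: [-2.2, -0.6, 5.8]
gripper_width: 0.014
```

send_rows:
  motion:
    - {"dr": [0,0,0],"linear": [0,0,0.001],"fingers": 0.005}
    - {"dr": [0,0,0],"linear": [0,0,0],"fingers": 0.005}

```text
t: 7.85
eef_pos: [0.5763, 0.102, 0.0802]
tool_rot: [0.0, 0.707, 0.707, 0.0]
force: [-4.5, 0.5, 13.2]
gripper_width: 0.0138
```

The tube snapped home: the force fell to zero at TCP z 0.082, then rose to 13 N against the seat at 0.0803. Now I release it and go for tube B.

send_rows:
  motion:
    - {"dr": [0,0,0],"linear": [0,0,-0.001],"fingers": 0.036}
    - {"dr": [0,0,0],"linear": [0,0,0],"fingers": 0.036}
    - {"dr": [0,0,0],"linear": [0,0,0],"fingers": 0.036}
    - {"dr": [0,0,0],"linear": [0,0,-0.025],"fingers": 0.036}
    - {"dr": [0,0,0],"linear": [0,0,-0.05],"fingers": 0.036}
    - {"dr": [0,0,-6],"linear": [0,0,0],"fingers": 0.036}

```text
t: 8.45
eef_pos: [0.5803, 0.1022, 0.1609]
tool_rot: [0.003, 0.668, 0.744, 0.003]
force: [0.6, -0.2, -0.4]
gripper_width: 0.0358
```

send_rows:
  motion:
    - {"dr": [0,0,0],"linear": [0.0382,-0.0051,0.0093],"fingers": 0.036}
    - {"dr": [0,0,0],"linear": [0.0382,-0.0051,0.0093],"fingers": 0.036}
    - {"dr": [0,0,0],"linear": [0.0382,-0.0051,0.0093],"fingers": 0.036}
    - {"dr": [0,0,0],"linear": [0.0382,-0.0051,0.0093],"fingers": 0.036}
    - {"dr": [0,0,0],"linear": [0.0382,-0.0051,0.0093],"fingers": 0.036}
    - {"dr": [0,0,0],"linear": [0.0382,-0.0051,0.0093],"fingers": 0.036}
    - {"dr": [0,0,0],"linear": [0.0382,-0.0051,0.0093],"fingers": 0.036}
    - {"dr": [0,0,0],"linear": [0,0,0],"fingers": 0.036}

```text
t: 9.25
eef_pos: [0.5103, 0.368, 0.0881]
tool_rot: [-0.001, 0.667, 0.745, -0.001]
force: [0.5, -0.1, -0.8]
gripper_width: 0.0362
```

send_rows:
  motion:
    - {"dr": [0,0,0],"linear": [0,0,0],"fingers": 0.036}
    - {"dr": [0,0,0],"linear": [0,0,0],"fingers": 0.036}

```text
t: 9.45
eef_pos: [0.513, 0.3634, 0.0899]
tool_rot: [0.0, 0.669, 0.743, -0.0]
force: [-1.4, -0.4, -0.4]
gripper_width: 0.0357
```

Run:
```python
from meas import *
import p
p.pl(.513,.3643,.0140,96)
im,d,K,T=cam("top")
for nm,lo,hi in(("red",(0,150,80),(8,255,255)),("yel",(18,110,90),(35,255,255))):
    for c,a,m in blobs(mask(im,lo,hi,(282,192,384,290))): print(nm,c.round(1),a,atz(K,T,c,.094).round(4))
save(cv2.resize(im[185:300,270:420],None,fx=5,fy=5,interpolation=cv2.INTER_CUBIC),"mix2.png")
```

```text
t 9.4 pos [0.513  0.3634 0.0899] theta 95.97 F [-1.4 -0.4 -0.4] w 0.0357 j6 1.97
turn [-0.01  0.03 -0.03] then shift(m, target tool axes) [0.0009 0.0001 0.0759]
red [286.6 240.8] 52 [0.5771 0.1304 0.094 ]
yel [303.  240.9] 83 [0.5767 0.0958 0.094 ]
```

View pics/mix2.png

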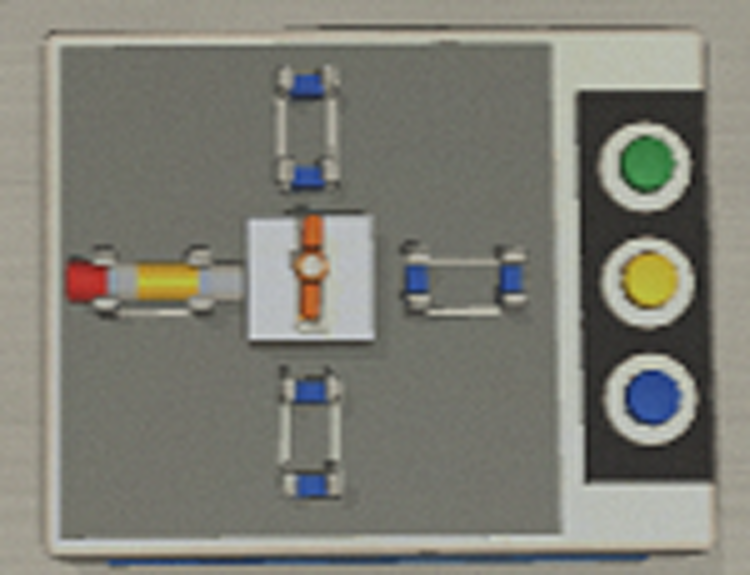

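The crop shows tube A seated level and centred in the +y clip. Its label is at (168,280) of the crop, which puts its centre at about (0.577, 0.101). Tube B next, to the -y clip.

send_rows:
  motion:
    - {"dr": [0,0,0],"linear": [0.0009,0,0.03],"fingers": 0.036}
    - {"dr": [0,0,0],"linear": [0,0,0.025],"fingers": 0.036}
    - {"dr": [0,0,0],"linear": [0,0,0.014],"fingers": 0.036}
    - {"dr": [0,0,0],"linear": [0,0,0.0065],"fingers": 0.036}
    - {"dr": [0,0,0],"linear": [0,0,0],"fingers": 0.036}
    - {"dr": [0,0,0],"linear": [0,0,0],"fingers": 0.005}
    - {"dr": [0,0,0],"linear": [0,0,0],"fingers": 0.005}
    - {"dr": [0,0,0],"linear": [0,0,0],"fingers": 0.005}

```text
t: 10.3
eef_pos: [0.5134, 0.3654, 0.0159]
tool_rot: [0.0, 0.669, 0.743, 0.001]
force: [-0.8, -1.4, 4.1]
gripper_width: 0.0139
```

send_rows:
  motion:
    - {"dr": [0,0,0],"linear": [0,0,0],"fingers": 0.005}
    - {"dr": [0,0,0],"linear": [0,0,0],"fingers": 0.005}

```text
t: 10.5
eef_pos: [0.5134, 0.3654, 0.0158]
tool_rot: [0.0, 0.669, 0.743, 0.001]
force: [-1.4, -0.1, 6.4]
gripper_width: 0.0141
```

send_rows:
  motion:
    - {"dr": [0,0,0],"linear": [0,0,-0.01],"fingers": 0.005}
    - {"dr": [0,0,0],"linear": [0,0,-0.03],"fingers": 0.005}
    - {"dr": [0,0,0],"linear": [0,0,-0.04],"fingers": 0.005}
    - {"dr": [0,0,0],"linear": [0,0,-0.04],"fingers": 0.005}
    - {"dr": [0,0,0],"linear": [0,0,-0.04],"fingers": 0.005}
    - {"dr": [0,0,6],"linear": [0,0,0],"fingers": 0.005}

```text
t: 11.1
eef_pos: [0.516, 0.3671, 0.182]
tool_rot: [0.001, 0.708, 0.706, 0.006]
force: [-0.3, 0.0, -1.2]
gripper_width: 0.0138
```

send_rows:
  motion:
    - {"dr": [0,0,0],"linear": [-0.0493,0.0079,0],"fingers": 0.005}
    - {"dr": [0,0,0],"linear": [-0.0493,0.0079,0],"fingers": 0.005}
    - {"dr": [0,0,0],"linear": [-0.0493,0.0079,0],"fingers": 0.005}
    - {"dr": [0,0,0],"linear": [-0.0493,0.0079,0],"fingers": 0.005}
    - {"dr": [0,0,0],"linear": [-0.0493,0.0079,0],"fingers": 0.005}
    - {"dr": [0,0,0],"linear": [-0.0493,0.0079,0],"fingers": 0.005}
    - {"dr": [0,0,0],"linear": [-0.0493,0.0079,0],"fingers": 0.005}
    - {"dr": [0,0,0],"linear": [-0.0493,0.0079,0],"fingers": 0.005}

```text
t: 11.9
eef_pos: [0.5761, -0.0312, 0.1754]
tool_rot: [0.0, 0.707, 0.707, 0.0]
force: [1.6, -0.1, 0.4]
gripper_width: 0.0138
```

send_rows:
  motion:
    - {"dr": [0,0,0],"linear": [0,0,0.02],"fingers": 0.005}
    - {"dr": [0,0,0],"linear": [0,0,0.02],"fingers": 0.005}
    - {"dr": [0,0,0],"linear": [0,0,0.02],"fingers": 0.005}
    - {"dr": [0,0,0],"linear": [0,0,0],"fingers": 0.005}
    - {"dr": [0,0,0],"linear": [0,0,0],"fingers": 0.005}

```text
t: 12.4
eef_pos: [0.5759, -0.0292, 0.1151]
tool_rot: [-0.0, 0.707, 0.707, -0.0]
force: [0.6, 0.8, 0.3]
gripper_width: 0.014
```

```bash
python3 p.py .5765,-.0295,.094,90
```

```text
t 12.4 pos [ 0.5759 -0.0292  0.1151] theta 90.02 F [0.6 0.8 0.3] w 0.0140 j6 1.39
turn [-0.02 -0.01  0.02] then shift(m, target tool axes) [-0.0003  0.0006  0.0211]
```

send_rows:
  motion:
    - {"dr": [0,0,0],"linear": [0.001,0.0004,0.012],"fingers": 0.005}
    - {"dr": [0,0,0],"linear": [0,0,0.008],"fingers": 0.005}
    - {"dr": [0,0,0],"linear": [0,0,0.002],"fingers": 0.005}
    - {"dr": [0,0,0],"linear": [0,0,0.002],"fingers": 0.005}

```text
t: 12.8
eef_pos: [0.5773, -0.0282, 0.0917]
tool_rot: [0.001, 0.707, 0.707, 0.001]
force: [-1.7, 0.3, 9.4]
gripper_width: 0.0134
```

send_rows:
  motion:
    - {"dr": [0,0,0],"linear": [0,0,0.002],"fingers": 0.005}
    - {"dr": [0,0,0],"linear": [0,0,0.002],"fingers": 0.005}

```text
t: 13.0
eef_pos: [0.5772, -0.0283, 0.0878]
tool_rot: [0.001, 0.707, 0.707, 0.001]
force: [-1.1, 0.7, 5.4]
gripper_width: 0.014
```

send_rows:
  motion:
    - {"dr": [0,0,0],"linear": [0,0,0.002],"fingers": 0.005}
    - {"dr": [0,0,0],"linear": [0,0,0.002],"fingers": 0.005}

```text
t: 13.2
eef_pos: [0.5767, -0.0283, 0.0827]
tool_rot: [0.0, 0.707, 0.707, 0.0]
force: [1.9, 0.3, -1.2]
gripper_width: 0.0141
```

send_rows:
  motion:
    - {"dr": [0,0,0],"linear": [0,0,0.002],"fingers": 0.005}
    - {"dr": [0,0,0],"linear": [0,0,0.001],"fingers": 0.005}
    - {"dr": [0,0,0],"linear": [0,0,0],"fingers": 0.005}

```text
t: 13.5
eef_pos: [0.5767, -0.0283, 0.0816]
tool_rot: [0.001, 0.707, 0.707, 0.0]
force: [-5.3, 0.6, 17.4]
gripper_width: 0.0136
```

send_rows:
  motion:
    - {"dr": [0,0,0],"linear": [0,0,-0.001],"fingers": 0.036}
    - {"dr": [0,0,0],"linear": [0,0,0],"fingers": 0.036}
    - {"dr": [0,0,0],"linear": [0,0,0],"fingers": 0.036}
    - {"dr": [0,0,0],"linear": [0,0,-0.025],"fingers": 0.036}
    - {"dr": [0,0,0],"linear": [0,0,-0.04],"fingers": 0.036}
    - {"dr": [0,0,0],"linear": [0,0,-0.03],"fingers": 0.036}
    - {"dr": [0,0,-6],"linear": [0,0,0],"fingers": 0.036}

```text
t: 14.2
eef_pos: [0.5792, -0.0288, 0.1798]
tool_rot: [0.003, 0.668, 0.744, 0.002]
force: [0.2, -0.6, -0.1]
gripper_width: 0.0356
```

send_rows:
  motion:
    - {"dr": [0,0,0],"linear": [0.0494,-0.0086,0],"fingers": 0.036}
    - {"dr": [0,0,0],"linear": [0.0494,-0.0086,0],"fingers": 0.036}
    - {"dr": [0,0,0],"linear": [0.0494,-0.0086,0],"fingers": 0.036}
    - {"dr": [0,0,0],"linear": [0.0494,-0.0086,0],"fingers": 0.036}
    - {"dr": [0,0,0],"linear": [0.0494,-0.0086,0],"fingers": 0.036}
    - {"dr": [0,0,0],"linear": [0.0494,-0.0086,0],"fingers": 0.036}
    - {"dr": [0,0,0],"linear": [0.0494,-0.0086,0],"fingers": 0.036}
    - {"dr": [0,0,0],"linear": [0.0494,-0.0086,0],"fingers": 0.036}

```text
t: 15.0
eef_pos: [0.4658, 0.3581, 0.175]
tool_rot: [-0.0, 0.669, 0.743, -0.0]
force: [1.6, 0.0, 0.1]
gripper_width: 0.0361
```

send_rows:
  motion:
    - {"dr": [0,0,0],"linear": [0,0,0.04],"fingers": 0.036}
    - {"dr": [0,0,0],"linear": [0,0,0.04],"fingers": 0.036}
    - {"dr": [0,0,0],"linear": [0,0,0],"fingers": 0.036}
    - {"dr": [0,0,0],"linear": [0,0,0],"fingers": 0.036}
    - {"dr": [0,0,0],"linear": [0,0,0],"fingers": 0.036}

```text
t: 15.5
eef_pos: [0.4683, 0.3568, 0.0974]
tool_rot: [0.0, 0.669, 0.743, 0.001]
force: [0.9, -0.1, 0.1]
gripper_width: 0.0361
```

```bash
python3 p.py .4673,.3575,.0140,96
```

```text
t 15.5 pos [0.4683 0.3568 0.0974] theta 95.98 F [ 0.9 -0.1  0.1] w 0.0361 j6 1.99
turn [ 0.13 -0.06 -0.02] then shift(m, target tool axes) [ 0.0008 -0.0009  0.0834]
```

send_rows:
  motion:
    - {"dr": [0,0,0],"linear": [0,-0.0006,0.03],"fingers": 0.036}
    - {"dr": [0,0,0],"linear": [0,0,0.028],"fingers": 0.036}
    - {"dr": [0,0,0],"linear": [0,0,0.018],"fingers": 0.036}
    - {"dr": [0,0,0],"linear": [0,0,0.0065],"fingers": 0.036}
    - {"dr": [0,0,0],"linear": [0,0,0],"fingers": 0.036}
    - {"dr": [0,0,0],"linear": [0,0,0],"fingers": 0.005}
    - {"dr": [0,0,0],"linear": [0,0,0],"fingers": 0.005}
    - {"dr": [0,0,0],"linear": [0,0,0],"fingers": 0.005}

```text
t: 16.3
eef_pos: [0.4677, 0.357, 0.0149]
tool_rot: [0.001, 0.669, 0.743, 0.002]
force: [-0.6, -0.7, 7.3]
gripper_width: 0.014
```

send_rows:
  motion:
    - {"dr": [0,0,0],"linear": [0,0,0],"fingers": 0.005}
    - {"dr": [0,0,0],"linear": [0,0,0],"fingers": 0.005}

```text
t: 16.5
eef_pos: [0.4677, 0.357, 0.0149]
tool_rot: [0.001, 0.669, 0.743, 0.002]
force: [0.0, -0.5, 6.4]
gripper_width: 0.0139
```

send_rows:
  motion:
    - {"dr": [0,0,0],"linear": [0,0,-0.01],"fingers": 0.005}
    - {"dr": [0,0,0],"linear": [0,0,-0.03],"fingers": 0.005}
    - {"dr": [0,0,0],"linear": [0,0,-0.04],"fingers": 0.005}
    - {"dr": [0,0,0],"linear": [0,0,-0.04],"fingers": 0.005}
    - {"dr": [0,0,0],"linear": [0,0,-0.04],"fingers": 0.005}
    - {"dr": [0,0,-8.4],"linear": [0,0,0],"fingers": 0.005}
    - {"dr": [0,0,-8.4],"linear": [0,0,0],"fingers": 0.005}
    - {"dr": [0,0,-8.4],"linear": [0,0,0],"fingers": 0.005}

```text
t: 17.3
eef_pos: [0.4663, 0.3565, 0.1745]
tool_rot: [0.0, 0.488, 0.873, 0.001]
force: [0.2, 0.1, -0.6]
gripper_width: 0.0138
```

send_rows:
  motion:
    - {"dr": [0,0,-8.4],"linear": [0,0,0],"fingers": 0.005}
    - {"dr": [0,0,-8.4],"linear": [0,0,0],"fingers": 0.005}
    - {"dr": [0,0,-8.4],"linear": [0,0,0],"fingers": 0.005}
    - {"dr": [0,0,-8.4],"linear": [0,0,0],"fingers": 0.005}
    - {"dr": [0,0,-8.4],"linear": [0,0,0],"fingers": 0.005}
    - {"dr": [0,0,-8.4],"linear": [0,0,0],"fingers": 0.005}
    - {"dr": [0,0,-8.4],"linear": [0,0,0],"fingers": 0.005}

```text
t: 18.0
eef_pos: [0.466, 0.3564, 0.1738]
tool_rot: [0.0, -0.003, 1.0, 0.0]
force: [0.2, -0.2, -0.8]
gripper_width: 0.0139
```

send_rows:
  motion:
    - {"dr": [0,0,0],"linear": [-0.0061,-0.0459,0],"fingers": 0.005}
    - {"dr": [0,0,0],"linear": [-0.0061,-0.0459,0],"fingers": 0.005}
    - {"dr": [0,0,0],"linear": [-0.0061,-0.0459,0],"fingers": 0.005}
    - {"dr": [0,0,0],"linear": [-0.0061,-0.0459,0],"fingers": 0.005}
    - {"dr": [0,0,0],"linear": [-0.0061,-0.0459,0],"fingers": 0.005}
    - {"dr": [0,0,0],"linear": [-0.0061,-0.0459,0],"fingers": 0.005}
    - {"dr": [0,0,0],"linear": [-0.0061,-0.0459,0],"fingers": 0.005}
    - {"dr": [0,0,0],"linear": [0,0,0],"fingers": 0.005}

```text
t: 18.8
eef_pos: [0.51, 0.0302, 0.174]
tool_rot: [0.001, 0.004, 1.0, -0.001]
force: [0.0, 0.4, 0.7]
gripper_width: 0.0139
```

```bash
python3 p.py .5105,.0362,.114,180
```

```text
t 18.8 pos [0.51   0.0302 0.174 ] theta 179.59 F [0.  0.4 0.7] w 0.0139 j6 -0.08
turn [-0.11  0.09 -0.41] then shift(m, target tool axes) [-0.0005  0.006   0.06  ]
```

send_rows:
  motion:
    - {"dr": [0,0,0],"linear": [0,0,0.03],"fingers": 0.005}
    - {"dr": [0,0,0],"linear": [0,0,0.03],"fingers": 0.005}
    - {"dr": [0,0,0],"linear": [0,0,0],"fingers": 0.005}
    - {"dr": [0,0,0],"linear": [0,0,0],"fingers": 0.005}
    - {"dr": [0,0,0],"linear": [0,0,0],"fingers": 0.005}

```text
t: 19.3
eef_pos: [0.5101, 0.0355, 0.1147]
tool_rot: [0.001, -0.001, 1.0, -0.0]
force: [-0.5, 0.5, 0.4]
gripper_width: 0.0136
```

```bash
python3 p.py .5105,.0362,.094,180
```

```text
t 19.3 pos [0.5101 0.0355 0.1147] theta -179.94 F [-0.5  0.5  0.4] w 0.0136 j6 -0.08
turn [-0.    0.13  0.06] then shift(m, target tool axes) [-0.0004  0.0007  0.0207]
```

send_rows:
  motion:
    - {"dr": [0,0,0],"linear": [-0.0004,0.0004,0.012],"fingers": 0.005}
    - {"dr": [0,0,0],"linear": [0,0,0.008],"fingers": 0.005}
    - {"dr": [0,0,0],"linear": [0,0,0.002],"fingers": 0.005}
    - {"dr": [0,0,0],"linear": [0,0,0.002],"fingers": 0.005}

```text
t: 19.7
eef_pos: [0.5102, 0.0347, 0.0898]
tool_rot: [0.001, -0.0, 1.0, -0.001]
force: [-0.8, -3.1, 9.6]
gripper_width: 0.0136
```

send_rows:
  motion:
    - {"dr": [0,0,0],"linear": [0,0,0.002],"fingers": 0.005}
    - {"dr": [0,0,0],"linear": [0,0,0.002],"fingers": 0.005}

```text
t: 19.9
eef_pos: [0.5103, 0.0348, 0.0857]
tool_rot: [0.001, -0.0, 1.0, -0.001]
force: [1.0, -3.3, 2.9]
gripper_width: 0.014
```

send_rows:
  motion:
    - {"dr": [0,0,0],"linear": [0,0,0.002],"fingers": 0.005}
    - {"dr": [0,0,0],"linear": [0,0,0.002],"fingers": 0.005}

```text
t: 20.1
eef_pos: [0.5095, 0.0351, 0.0808]
tool_rot: [-0.0, 0.0, 1.0, -0.0]
force: [-0.1, -2.6, 13.8]
gripper_width: 0.0138
```

send_rows:
  motion:
    - {"dr": [0,0,0],"linear": [0,0,0.002],"fingers": 0.005}
    - {"dr": [0,0,0],"linear": [0,0,0.0005],"fingers": 0.005}
    - {"dr": [0,0,0],"linear": [0,0,0],"fingers": 0.005}

```text
t: 20.4
eef_pos: [0.5097, 0.0351, 0.0806]
tool_rot: [0.001, -0.0, 1.0, -0.001]
force: [-5.8, -2.2, 22.8]
gripper_width: 0.0137
```

send_rows:
  motion:
    - {"dr": [0,0,0],"linear": [0,0,-0.002],"fingers": 0.036}
    - {"dr": [0,0,0],"linear": [0,0,0],"fingers": 0.036}
    - {"dr": [0,0,0],"linear": [0,0,0],"fingers": 0.036}
    - {"dr": [0,0,0],"linear": [0,0,-0.025],"fingers": 0.036}
    - {"dr": [0,0,0],"linear": [0,0,-0.04],"fingers": 0.036}
    - {"dr": [0,0,0],"linear": [0,0,-0.03],"fingers": 0.036}

```text
t: 21.0
eef_pos: [0.5092, 0.0358, 0.1765]
tool_rot: [-0.0, -0.0, 1.0, 0.0]
force: [0.4, -0.7, -0.2]
gripper_width: 0.036
```

send_rows:
  motion:
    - {"dr": [0,0,8.4],"linear": [0,0,0],"fingers": 0.036}
    - {"dr": [0,0,8.4],"linear": [0,0,0],"fingers": 0.036}
    - {"dr": [0,0,8.4],"linear": [0,0,0],"fingers": 0.036}
    - {"dr": [0,0,8.4],"linear": [0,0,0],"fingers": 0.036}
    - {"dr": [0,0,8.4],"linear": [0,0,0],"fingers": 0.036}

```text
t: 21.5
eef_pos: [0.509, 0.0358, 0.1749]
tool_rot: [-0.001, 0.361, 0.933, 0.0]
force: [0.1, 0.1, -0.5]
gripper_width: 0.0362
```

send_rows:
  motion:
    - {"dr": [0,0,8.4],"linear": [0,0,0],"fingers": 0.036}
    - {"dr": [0,0,8.4],"linear": [0,0,0],"fingers": 0.036}
    - {"dr": [0,0,8.4],"linear": [0,0,0],"fingers": 0.036}
    - {"dr": [0,0,8.4],"linear": [0,0,0],"fingers": 0.036}
    - {"dr": [0,0,8.4],"linear": [0,0,0],"fingers": 0.036}

```text
t: 22.0
eef_pos: [0.509, 0.0358, 0.1748]
tool_rot: [-0.001, 0.671, 0.741, -0.0]
force: [0.5, -0.3, -0.2]
gripper_width: 0.0359
```

send_rows:
  motion:
    - {"dr": [0,0,0],"linear": [0.041,-0.0068,0],"fingers": 0.036}
    - {"dr": [0,0,0],"linear": [0.041,-0.0068,0],"fingers": 0.036}
    - {"dr": [0,0,0],"linear": [0.041,-0.0068,0],"fingers": 0.036}
    - {"dr": [0,0,0],"linear": [0.041,-0.0068,0],"fingers": 0.036}
    - {"dr": [0,0,0],"linear": [0.041,-0.0068,0],"fingers": 0.036}
    - {"dr": [0,0,0],"linear": [0.041,-0.0068,0],"fingers": 0.036}
    - {"dr": [0,0,0],"linear": [0.041,-0.0068,0],"fingers": 0.036}
    - {"dr": [0,0,0],"linear": [0.041,-0.0068,0],"fingers": 0.036}

```text
t: 22.8
eef_pos: [0.4198, 0.3575, 0.1749]
tool_rot: [-0.0, 0.669, 0.743, -0.001]
force: [0.9, -0.6, -0.4]
gripper_width: 0.0362
```

send_rows:
  motion:
    - {"dr": [0,0,0],"linear": [0,0,0.04],"fingers": 0.036}
    - {"dr": [0,0,0],"linear": [0,0,0.04],"fingers": 0.036}
    - {"dr": [0,0,0],"linear": [0,0,0],"fingers": 0.036}
    - {"dr": [0,0,0],"linear": [0,0,0],"fingers": 0.036}
    - {"dr": [0,0,0],"linear": [0,0,0],"fingers": 0.036}

```text
t: 23.3
eef_pos: [0.4222, 0.3565, 0.0973]
tool_rot: [0.0, 0.669, 0.743, 0.001]
force: [0.1, 0.8, 0.3]
gripper_width: 0.0364
```

```bash
python3 p.py .4212,.3552,.0140,96
```

```text
t 23.3 pos [0.4222 0.3565 0.0973] theta 95.99 F [0.1 0.8 0.3] w 0.0364 j6 2.03
turn [ 0.11 -0.07 -0.01] then shift(m, target tool axes) [-0.0011 -0.0011  0.0833]
```

send_rows:
  motion:
    - {"dr": [0,0,0],"linear": [-0.0015,-0.0006,0.03],"fingers": 0.036}
    - {"dr": [0,0,0],"linear": [0,0,0.028],"fingers": 0.036}
    - {"dr": [0,0,0],"linear": [0,0,0.018],"fingers": 0.036}
    - {"dr": [0,0,0],"linear": [0,0,0.0065],"fingers": 0.036}
    - {"dr": [0,0,0],"linear": [0,0,0],"fingers": 0.036}
    - {"dr": [0,0,0],"linear": [0,0,0],"fingers": 0.005}
    - {"dr": [0,0,0],"linear": [0,0,0],"fingers": 0.005}
    - {"dr": [0,0,0],"linear": [0,0,0],"fingers": 0.005}

```text
t: 24.1
eef_pos: [0.4219, 0.3551, 0.0148]
tool_rot: [0.001, 0.669, 0.743, 0.001]
force: [-0.6, -0.2, 7.2]
gripper_width: 0.0137
```

send_rows:
  motion:
    - {"dr": [0,0,0],"linear": [0,0,0],"fingers": 0.005}
    - {"dr": [0,0,0],"linear": [0,0,0],"fingers": 0.005}

```text
t: 24.3
eef_pos: [0.4219, 0.3551, 0.0148]
tool_rot: [0.001, 0.669, 0.743, 0.002]
force: [0.0, -1.4, 6.8]
gripper_width: 0.0136
```

send_rows:
  motion:
    - {"dr": [0,0,0],"linear": [0,0,-0.01],"fingers": 0.005}
    - {"dr": [0,0,0],"linear": [0,0,-0.03],"fingers": 0.005}
    - {"dr": [0,0,0],"linear": [0,0,-0.04],"fingers": 0.005}
    - {"dr": [0,0,0],"linear": [0,0,-0.04],"fingers": 0.005}
    - {"dr": [0,0,0],"linear": [0,0,-0.04],"fingers": 0.005}
    - {"dr": [0,0,-8.4],"linear": [0,0,0],"fingers": 0.005}
    - {"dr": [0,0,-8.4],"linear": [0,0,0],"fingers": 0.005}
    - {"dr": [0,0,-8.4],"linear": [0,0,0],"fingers": 0.005}

```text
t: 25.1
eef_pos: [0.4206, 0.3545, 0.1745]
tool_rot: [0.0, 0.488, 0.873, 0.001]
force: [-0.1, 0.7, -0.8]
gripper_width: 0.014
```

send_rows:
  motion:
    - {"dr": [0,0,-8.4],"linear": [0,0,0],"fingers": 0.005}
    - {"dr": [0,0,-8.4],"linear": [0,0,0],"fingers": 0.005}
    - {"dr": [0,0,-8.4],"linear": [0,0,0],"fingers": 0.005}
    - {"dr": [0,0,-8.4],"linear": [0,0,0],"fingers": 0.005}
    - {"dr": [0,0,-8.4],"linear": [0,0,0],"fingers": 0.005}
    - {"dr": [0,0,-8.4],"linear": [0,0,0],"fingers": 0.005}
    - {"dr": [0,0,-8.4],"linear": [0,0,0],"fingers": 0.005}

```text
t: 25.8
eef_pos: [0.4204, 0.3543, 0.1739]
tool_rot: [0.0, -0.003, 1.0, 0.0]
force: [-0.4, 0.4, 0.5]
gripper_width: 0.014
```

send_rows:
  motion:
    - {"dr": [0,0,0],"linear": [-0.0277,-0.0399,0],"fingers": 0.005}
    - {"dr": [0,0,0],"linear": [-0.0277,-0.0399,0],"fingers": 0.005}
    - {"dr": [0,0,0],"linear": [-0.0277,-0.0399,0],"fingers": 0.005}
    - {"dr": [0,0,0],"linear": [-0.0277,-0.0399,0],"fingers": 0.005}
    - {"dr": [0,0,0],"linear": [-0.0277,-0.0399,0],"fingers": 0.005}
    - {"dr": [0,0,0],"linear": [-0.0277,-0.0399,0],"fingers": 0.005}
    - {"dr": [0,0,0],"linear": [-0.0277,-0.0399,0],"fingers": 0.005}
    - {"dr": [0,0,0],"linear": [-0.0277,-0.0399,0],"fingers": 0.005}

```text
t: 26.6
eef_pos: [0.643, 0.0335, 0.174]
tool_rot: [0.0, -0.0, 1.0, 0.0]
force: [0.3, -0.2, -0.5]
gripper_width: 0.0138
```

send_rows:
  motion:
    - {"dr": [0,0,0],"linear": [0,0,0.02],"fingers": 0.005}
    - {"dr": [0,0,0],"linear": [0,0,0.02],"fingers": 0.005}
    - {"dr": [0,0,0],"linear": [0,0,0.01],"fingers": 0.005}
    - {"dr": [0,0,0],"linear": [0,0,0],"fingers": 0.005}
    - {"dr": [0,0,0],"linear": [0,0,0],"fingers": 0.005}

```text
t: 27.1
eef_pos: [0.6424, 0.0357, 0.1239]
tool_rot: [0.0, -0.0, 1.0, 0.0]
force: [-0.1, 0.6, -0.6]
gripper_width: 0.014
```

```bash
python3 p.py .6425,.0352,.094,180
```

```text
t 27.1 pos [0.6424 0.0357 0.1239] theta -179.95 F [-0.1  0.6 -0.6] w 0.0140 j6 -0.06
turn [0.   0.03 0.05] then shift(m, target tool axes) [-0.0001 -0.0005  0.0299]
```

send_rows:
  motion:
    - {"dr": [0,0,0],"linear": [0,0,0.018],"fingers": 0.005}
    - {"dr": [0,0,0],"linear": [0,0,0.01],"fingers": 0.005}
    - {"dr": [0,0,0],"linear": [0,0,0.003],"fingers": 0.005}
    - {"dr": [0,0,0],"linear": [0,0,0.002],"fingers": 0.005}

```text
t: 27.5
eef_pos: [0.6425, 0.0351, 0.0916]
tool_rot: [0.0, -0.0, 1.0, -0.0]
force: [-2.2, -0.7, 8.7]
gripper_width: 0.0143
```

send_rows:
  motion:
    - {"dr": [0,0,0],"linear": [0,0,0.002],"fingers": 0.005}
    - {"dr": [0,0,0],"linear": [0,0,0.002],"fingers": 0.005}

```text
t: 27.7
eef_pos: [0.6432, 0.0351, 0.0884]
tool_rot: [0.001, -0.0, 1.0, -0.0]
force: [-1.4, -0.2, 7.2]
gripper_width: 0.0139
```

send_rows:
  motion:
    - {"dr": [0,0,0],"linear": [0,0,0.002],"fingers": 0.005}
    - {"dr": [0,0,0],"linear": [0,0,0.002],"fingers": 0.005}

```text
t: 27.9
eef_pos: [0.6434, 0.0351, 0.0837]
tool_rot: [0.001, -0.0, 1.0, -0.0]
force: [1.0, -1.5, 1.5]
gripper_width: 0.0138
```

send_rows:
  motion:
    - {"dr": [0,0,0],"linear": [0,0,0.002],"fingers": 0.005}
    - {"dr": [0,0,0],"linear": [0,0,0.0005],"fingers": 0.005}
    - {"dr": [0,0,0],"linear": [0,0,0],"fingers": 0.005}

```text
t: 28.2
eef_pos: [0.6429, 0.0351, 0.0808]
tool_rot: [0.001, -0.0, 1.0, -0.0]
force: [-1.2, -1.5, 7.6]
gripper_width: 0.014
```

send_rows:
  motion:
    - {"dr": [0,0,0],"linear": [0,0,0.001],"fingers": 0.005}
    - {"dr": [0,0,0],"linear": [0,0,0],"fingers": 0.005}

```text
t: 28.4
eef_pos: [0.6429, 0.0351, 0.0807]
tool_rot: [0.001, -0.0, 1.0, -0.0]
force: [-3.0, -1.3, 13.4]
gripper_width: 0.0143
```

send_rows:
  motion:
    - {"dr": [0,0,0],"linear": [0,0,-0.002],"fingers": 0.036}
    - {"dr": [0,0,0],"linear": [0,0,0],"fingers": 0.036}
    - {"dr": [0,0,0],"linear": [0,0,0],"fingers": 0.036}
    - {"dr": [0,0,0],"linear": [0,0,-0.025],"fingers": 0.036}
    - {"dr": [0,0,0],"linear": [0,0,-0.05],"fingers": 0.07}
    - {"dr": [0,0,0],"linear": [0,0,-0.05],"fingers": 0.07}

```text
t: 29.0
eef_pos: [0.6409, 0.0354, 0.2052]
tool_rot: [-0.002, -0.0, 1.0, 0.0]
force: [0.2, 0.1, 0.5]
gripper_width: 0.0639
```

send_rows:
  motion:
    - {"dr": [0,0,0],"linear": [0.03,-0.04,0],"fingers": 0.07}
    - {"dr": [0,0,0],"linear": [0.03,-0.04,0],"fingers": 0.07}
    - {"dr": [0,0,0],"linear": [0.03,-0.04,0],"fingers": 0.07}
    - {"dr": [0,0,0],"linear": [0.03,-0.04,0],"fingers": 0.07}
    - {"dr": [0,0,0],"linear": [0.03,-0.02,0],"fingers": 0.07}

```text
t: 29.5
eef_pos: [0.4909, -0.1472, 0.2052]
tool_rot: [-0.0, 0.001, 1.0, -0.0]
force: [-1.2, -0.8, 0.4]
gripper_width: 0.0697
```

```bash
cat > cov.py <<'E'
from meas import *
def cov(roi=(420,200,600,360)):
    im,d,K,T=cam("top")
    for c,a,m in blobs(mask(im,(100,120,50),(125,255,255),roi),500):
        P=np.array([atz(K,T,(x,y),.004)[:2] for y,x in zip(*np.where(m))]).astype(np.float32); print("cover",c,cv2.minAreaRect(P))
        x,y=c.astype(int)
        for c,a,mm in blobs(mask(im,(0,0,120),(179,60,255),(x-20,y-22,x+20,y+22)),80):
            P=np.array([atz(K,T,(q,r),.018)[:2] for r,q in zip(*np.where(mm))]).astype(np.float32); print("boss",cv2.minAreaRect(P),a)
    return im,K,T
E
python3 - <<'E'
from cov import *
import p
im,K,T=cov()
for nm,lo,hi in(("red",(0,150,80),(8,255,255)),("yel",(18,110,90),(35,255,255))):
    for c,a,m in blobs(mask(im,lo,hi,(282,192,384,300))): print(nm,c.round(1),a,atz(K,T,c,.094).round(4))
save(cv2.resize(im[185:300,270:420],None,fx=5,fy=5,interpolation=cv2.INTER_CUBIC),"mix3.png")
p.pl(.4943,-.3553,.06,192.9)
E
```

```text
red [330.9 221.9] 51 [0.6172 0.0364 0.094 ]
red [286.5 240.8] 53 [0.577  0.1306 0.094 ]
red [348.9 240.5] 53 [ 0.5771 -0.0014  0.094 ]
red [331.5 285.8] 57 [0.4817 0.0359 0.094 ]
yel [330.6 206.1] 92 [0.6512 0.0369 0.094 ]
yel [302.9 240.9] 84 [0.5768 0.0959 0.094 ]
yel [365.2 240.3] 89 [ 0.5775 -0.0359  0.094 ]
yel [331.5 269.2] 100 [0.5165 0.0358 0.094 ]
t 29.6 pos [ 0.4863 -0.1482  0.2048] theta 179.74 F [-4.4 -0.7 -0.5] w 0.0703 j6 -0.43
turn [ -0.04  -0.31 -13.16] then shift(m, target tool axes) [ 0.0385 -0.2037  0.1448]
```

View pics/mix3.png

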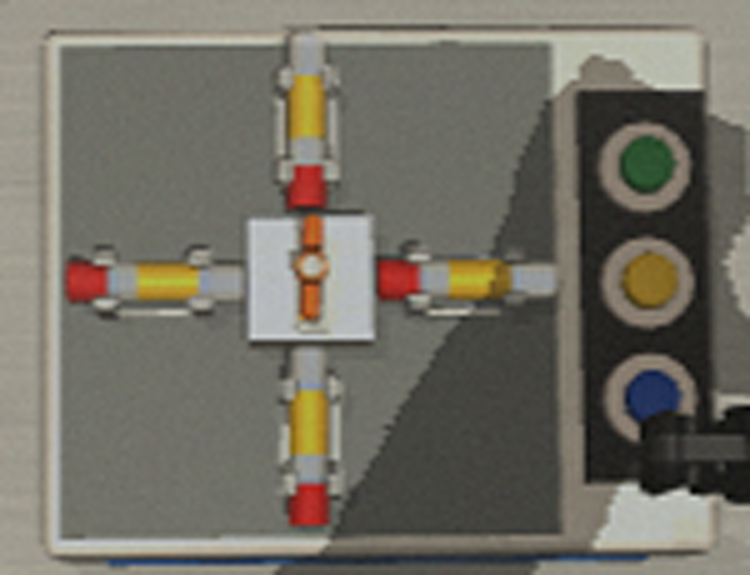

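The crop shows all four tubes level and centred in their clips. The cover is hidden by the arm in this picture, so I move the arm aside and measure again.

send_rows:
  motion:
    - {"dr": [0,0,0],"linear": [0.01,0.05,0],"fingers": 0.07}
    - {"dr": [0,0,0],"linear": [0.01,0.05,0],"fingers": 0.07}
    - {"dr": [0,0,0],"linear": [0.01,0.05,0],"fingers": 0.07}
    - {"dr": [0,0,0],"linear": [0.01,0.05,0],"fingers": 0.07}

```text
t: 29.95
eef_pos: [0.4521, 0.0529, 0.2053]
tool_rot: [-0.0, 0.0, 1.0, 0.0]
force: [0.8, -0.2, -0.3]
gripper_width: 0.0698
```

Run:
```python
from cov import *
import p
im,K,T=cov((400,150,639,420)); save(im,"full2.png")
p.pl(.4943,-.3553,.06,192.9)
```

```text
cover [503.53347616 281.79164435] ((0.4942605495452881, -0.354959100484848), (0.1841317117214203, 0.18382427096366882), 13.08189868927002)
boss ((0.49437570571899414, -0.3556545078754425), (0.06397192180156708, 0.044089384377002716), 12.934822082519531) 483
t 30.0 pos [0.4496 0.0598 0.2052] theta -179.57 F [-3.5  4.8 -0.1] w 0.0704 j6 -0.04
turn [  0.37  -0.11 -12.47] then shift(m, target tool axes) [ 0.0491 -0.4146  0.1452]
```

send_rows:
  motion:
    - {"dr": [0,0,-6.25],"linear": [0,0,0],"fingers": 0.07}
    - {"dr": [0,0,-6.25],"linear": [0,0,0],"fingers": 0.07}

```text
t: 30.2
eef_pos: [0.4525, 0.0525, 0.2053]
tool_rot: [-0.0, -0.113, 0.994, 0.0]
force: [0.3, 0.3, 0.1]
gripper_width: 0.0702
```

send_rows:
  motion:
    - {"dr": [0,0,0],"linear": [0.0055,-0.046,0.005],"fingers": 0.07}
    - {"dr": [0,0,0],"linear": [0.0055,-0.046,0.005],"fingers": 0.07}
    - {"dr": [0,0,0],"linear": [0.0055,-0.046,0.005],"fingers": 0.07}
    - {"dr": [0,0,0],"linear": [0.0055,-0.046,0.005],"fingers": 0.07}
    - {"dr": [0,0,0],"linear": [0.0055,-0.046,0.005],"fingers": 0.07}
    - {"dr": [0,0,0],"linear": [0.0055,-0.046,0.005],"fingers": 0.07}
    - {"dr": [0,0,0],"linear": [0.0055,-0.046,0.005],"fingers": 0.07}
    - {"dr": [0,0,0],"linear": [0.0055,-0.046,0.005],"fingers": 0.07}

```text
t: 31.0
eef_pos: [0.4895, -0.3194, 0.1649]
tool_rot: [-0.0, -0.109, 0.994, 0.0]
force: [-0.0, 0.0, 1.0]
gripper_width: 0.0702
```

send_rows:
  motion:
    - {"dr": [0,0,0],"linear": [0.005,-0.046,0],"fingers": 0.07}
    - {"dr": [0,0,0],"linear": [0,0,0.04],"fingers": 0.07}
    - {"dr": [0,0,0],"linear": [0,0,0.04],"fingers": 0.07}
    - {"dr": [0,0,0],"linear": [0,0,0.025],"fingers": 0.07}
    - {"dr": [0,0,0],"linear": [0,0,0],"fingers": 0.07}
    - {"dr": [0,0,0],"linear": [0,0,0],"fingers": 0.07}

```text
t: 31.6
eef_pos: [0.4947, -0.3634, 0.0604]
tool_rot: [-0.0, -0.109, 0.994, 0.001]
force: [0.5, -0.3, 1.0]
gripper_width: 0.0701
```

Run:
```python
from h import *
import p
p.pl(.4943,-.3553,.03,193)
im,d,K,T=cam("scene"); x,y=map(int,proj(K,T,telemetry.sense()["eef_pos"]))
save(cv2.resize(im[y-60:y+40,x-60:x+60],None,fx=6,fy=6,interpolation=cv2.INTER_CUBIC),"cov1.png"); print(x,y)
```

```text
t 31.6 pos [ 0.4947 -0.3634  0.0604] theta -167.48 F [ 0.5 -0.3  1. ] w 0.0701 j6 -0.97
turn [ 0.06 -0.04 -0.48] then shift(m, target tool axes) [-0.0014  0.0079  0.0304]
127 211
```

View pics/cov1.png

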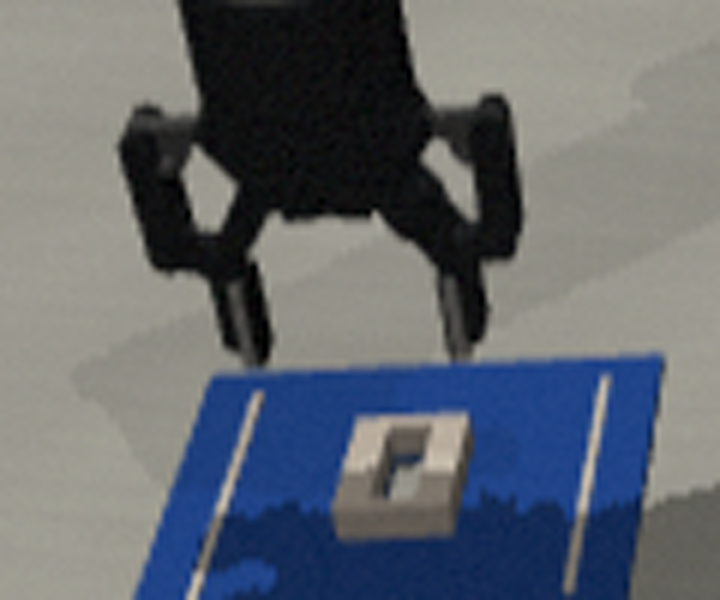

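The crop shows the jaws straddling the white boss at (405,475) of the crop with its slot along the jaw's flat side. They are about 8 mm off sideways, as computed. I correct that and descend.

send_rows:
  motion:
    - {"dr": [0,0,-0.48],"linear": [-0.0014,0.0079,0.02],"fingers": 0.07}
    - {"dr": [0,0,0],"linear": [0,0,0.018],"fingers": 0.07}
    - {"dr": [0,0,0],"linear": [0,0,0],"fingers": 0.055}
    - {"dr": [0,0,0],"linear": [0,0,0],"fingers": 0.055}

```text
t: 32.05
eef_pos: [0.4955, -0.3562, 0.0243]
tool_rot: [0.001, -0.113, 0.994, -0.001]
force: [0.9, -0.2, 0.2]
gripper_width: 0.0551
```

```bash
python3 p.py .4943,-.3553,.007,193
```

```text
t 32.0 pos [ 0.4955 -0.3562  0.0243] theta -166.99 F [ 0.9 -0.2  0.2] w 0.0551 j6 -0.97
turn [-0.11  0.07  0.01] then shift(m, target tool axes) [0.0009 0.0011 0.0173]
```

send_rows:
  motion:
    - {"dr": [0,0,0],"linear": [0.0009,0.0011,0.01],"fingers": 0.055}
    - {"dr": [0,0,0],"linear": [0,0,0.004],"fingers": 0.055}
    - {"dr": [0,0,0],"linear": [0,0,0.002],"fingers": 0.055}
    - {"dr": [0,0,0],"linear": [0,0,0],"fingers": 0.055}

```text
t: 32.45
eef_pos: [0.4932, -0.3544, 0.0063]
tool_rot: [-0.0, -0.113, 0.994, 0.0]
force: [-0.9, -0.6, 0.5]
gripper_width: 0.0551
```

send_rows:
  motion:
    - {"dr": [0,0,0],"linear": [0,0,0.002],"fingers": 0.055}
    - {"dr": [0,0,0],"linear": [0,0,0],"fingers": 0.055}

```text
t: 32.65
eef_pos: [0.4934, -0.3546, 0.0045]
tool_rot: [-0.0, -0.113, 0.994, 0.0]
force: [-0.0, 0.3, 0.1]
gripper_width: 0.0548
```

send_rows:
  motion:
    - {"dr": [0,0,0],"linear": [0,0,0.001],"fingers": 0.055}
    - {"dr": [0,0,0],"linear": [0,0,0],"fingers": 0.055}

```text
t: 32.85
eef_pos: [0.4934, -0.3546, 0.0035]
tool_rot: [-0.0, -0.113, 0.994, 0.0]
force: [-0.4, -0.0, -0.1]
gripper_width: 0.0547
```

```bash
python3 p.py .4943,-.3553,.004,193
```

```text
t 32.9 pos [ 0.4934 -0.3546  0.0035] theta -167.00 F [-0.4 -0.  -0.1] w 0.0547 j6 -0.97
turn [ 0. -0. -0.] then shift(m, target tool axes) [-0.0007 -0.0009 -0.0005]
```

send_rows:
  motion:
    - {"dr": [0,0,0],"linear": [-0.0007,0,0],"fingers": 0.03}
    - {"dr": [0,0,0],"linear": [0,0,0],"fingers": 0.03}
    - {"dr": [0,0,0],"linear": [0,0,0],"fingers": 0.03}
    - {"dr": [0,0,0],"linear": [0,0,0],"fingers": 0.03}
  newtons: 80

```text
t: 33.25
eef_pos: [0.4943, -0.3548, 0.0043]
tool_rot: [0.0, -0.113, 0.994, -0.0]
force: [-1.3, 0.3, 5.7]
gripper_width: 0.0418
```

send_rows:
  motion:
    - {"dr": [0,0,0],"linear": [0,0,-0.01],"fingers": 0.03}
    - {"dr": [0,0,0],"linear": [0,0,-0.02],"fingers": 0.03}
    - {"dr": [0,0,0],"linear": [0,0,0],"fingers": 0.03}

```text
t: 33.55
eef_pos: [0.4955, -0.3555, 0.0357]
tool_rot: [0.001, -0.113, 0.994, -0.001]
force: [-0.6, 0.2, -3.1]
gripper_width: 0.0422
```

```bash
python3 p.py .4943,-.3553,.004,193
```

```text
t 33.5 pos [ 0.4955 -0.3555  0.0357] theta -167.00 F [-0.6  0.2 -3.1] w 0.0422 j6 -0.97
turn [-0.16  0.13  0.  ] then shift(m, target tool axes) [0.0011 0.0004 0.0317]
```

send_rows:
  motion:
    - {"dr": [0,0,0],"linear": [0,0,-0.04],"fingers": 0.03}
    - {"dr": [0,0,0],"linear": [0,0,-0.04],"fingers": 0.03}
    - {"dr": [0,0,0],"linear": [0,0,-0.04],"fingers": 0.03}
    - {"dr": [0,0,0],"linear": [0,0,-0.035],"fingers": 0.03}
    - {"dr": [0,0,6.5],"linear": [0,0,0],"fingers": 0.03}
    - {"dr": [0,0,6.5],"linear": [0,0,0],"fingers": 0.03}

```text
t: 34.15
eef_pos: [0.4947, -0.3548, 0.1896]
tool_rot: [0.001, 0.002, 1.0, -0.001]
force: [-1.1, -0.9, -2.8]
gripper_width: 0.042
```

send_rows:
  motion:
    - {"dr": [0,0,0],"linear": [-0.0091,0.0434,0],"fingers": 0.03}
    - {"dr": [0,0,0],"linear": [-0.0091,0.0434,0],"fingers": 0.03}
    - {"dr": [0,0,0],"linear": [-0.0091,0.0434,0],"fingers": 0.03}
    - {"dr": [0,0,0],"linear": [-0.0091,0.0434,0],"fingers": 0.03}
    - {"dr": [0,0,0],"linear": [-0.0091,0.0434,0],"fingers": 0.03}
    - {"dr": [0,0,0],"linear": [-0.0091,0.0434,0],"fingers": 0.03}
    - {"dr": [0,0,0],"linear": [-0.0091,0.0434,0],"fingers": 0.03}
    - {"dr": [0,0,0],"linear": [-0.0091,0.0434,0],"fingers": 0.03}

```text
t: 34.95
eef_pos: [0.5667, -0.0053, 0.1878]
tool_rot: [-0.0, 0.0, 1.0, 0.0]
force: [1.0, -0.9, -2.0]
gripper_width: 0.0415
```

send_rows:
  motion:
    - {"dr": [0,0,0],"linear": [-0.008,0.022,0],"fingers": 0.03}
    - {"dr": [0,0,0],"linear": [0,0.021,0],"fingers": 0.03}
    - {"dr": [0,0,0],"linear": [0,0,0],"fingers": 0.03}
    - {"dr": [0,0,0],"linear": [0,0,0],"fingers": 0.03}
    - {"dr": [0,0,0],"linear": [0,0,0],"fingers": 0.03}

```text
t: 35.45
eef_pos: [0.5747, 0.035, 0.1881]
tool_rot: [-0.0, 0.0, 1.0, -0.0]
force: [0.2, -0.1, -2.0]
gripper_width: 0.0416
```

Run:
```python
from h import *
import p
p.pl(.5765,.0352,.165,180)
im,d,K,T=cam("scene"); x,y=map(int,proj(K,T,telemetry.sense()["eef_pos"]))
save(cv2.resize(im[y-50:y+50,x-60:x+60],None,fx=6,fy=6,interpolation=cv2.INTER_CUBIC),"cov2.png"); print(x,y)
```

```text
t 35.5 pos [0.5747 0.035  0.1881] theta 179.95 F [ 0.2 -0.1 -2. ] w 0.0416 j6 -0.07
turn [-0.02 -0.04 -0.05] then shift(m, target tool axes) [-0.0018  0.0002  0.0231]
293 195
```

View pics/cov2.png

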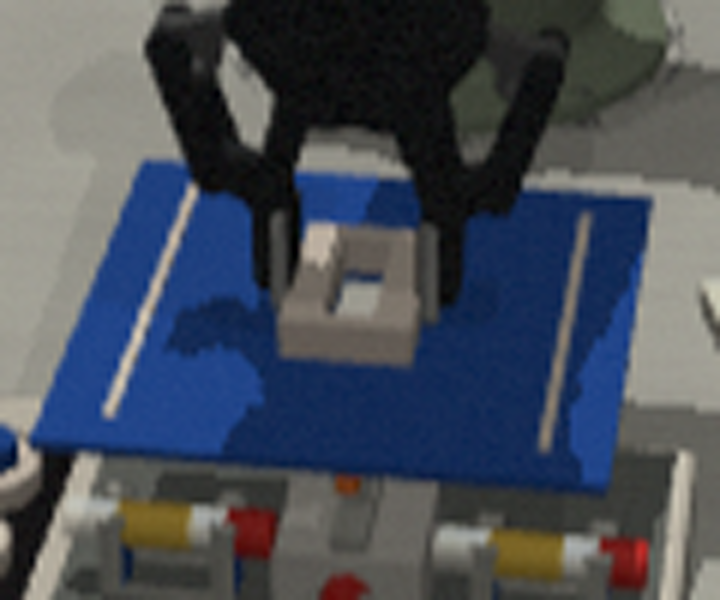

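The crop shows the cover held level, with its slot over the nut and key block, whose top at (352,520) lines up with the slot at (355,290). I correct 1.8 mm in x and lower with force checks.

send_rows:
  motion:
    - {"dr": [0,0,0],"linear": [-0.0018,0.0002,0.01],"fingers": 0.03}
    - {"dr": [0,0,0],"linear": [0,0,0.01],"fingers": 0.03}
    - {"dr": [0,0,0],"linear": [0,0,0.008],"fingers": 0.03}
    - {"dr": [0,0,0],"linear": [0,0,0.008],"fingers": 0.03}
    - {"dr": [0,0,0],"linear": [0,0,0],"fingers": 0.03}

```text
t: 36.0
eef_pos: [0.5756, 0.0359, 0.1508]
tool_rot: [-0.001, 0.0, 1.0, 0.0]
force: [-0.5, 0.3, -3.6]
gripper_width: 0.0415
```

send_rows:
  motion:
    - {"dr": [0,0,0],"linear": [0,0,0.008],"fingers": 0.03}
    - {"dr": [0,0,0],"linear": [0,0,0.008],"fingers": 0.03}
    - {"dr": [0,0,0],"linear": [0,0,0],"fingers": 0.03}

```text
t: 36.3
eef_pos: [0.5758, 0.036, 0.1353]
tool_rot: [-0.001, 0.0, 1.0, 0.0]
force: [-0.1, 0.5, -2.8]
gripper_width: 0.0419
```

```bash
python3 p.py .5765,.0352,.109,180
```

```text
t 36.3 pos [0.5758 0.036  0.1353] theta 180.00 F [-0.1  0.5 -2.8] w 0.0419 j6 -0.07
turn [ 0.01 -0.12 -0.  ] then shift(m, target tool axes) [-0.0007 -0.0008  0.0263]
```

send_rows:
  motion:
    - {"dr": [0,0,0],"linear": [-0.0005,-0.0006,0.008],"fingers": 0.03}
    - {"dr": [0,0,0],"linear": [0,0,0.007],"fingers": 0.03}
    - {"dr": [0,0,0],"linear": [0,0,0],"fingers": 0.03}

```text
t: 36.6
eef_pos: [0.5764, 0.0354, 0.1203]
tool_rot: [-0.001, 0.0, 1.0, 0.0]
force: [-0.2, 0.5, -2.7]
gripper_width: 0.0416
```

send_rows:
  motion:
    - {"dr": [0,0,0],"linear": [0,0,0.003],"fingers": 0.03}
    - {"dr": [0,0,0],"linear": [0,0,0.003],"fingers": 0.03}
    - {"dr": [0,0,0],"linear": [0,0,0],"fingers": 0.03}

```text
t: 36.9
eef_pos: [0.577, 0.0354, 0.1152]
tool_rot: [-0.0, 0.0, 1.0, 0.0]
force: [-0.2, 0.3, -3.2]
gripper_width: 0.0421
```

send_rows:
  motion:
    - {"dr": [0,0,0],"linear": [0,0,0.002],"fingers": 0.03}
    - {"dr": [0,0,0],"linear": [0,0,0.0015],"fingers": 0.03}
    - {"dr": [0,0,0],"linear": [0,0,0],"fingers": 0.03}

```text
t: 37.2
eef_pos: [0.5771, 0.0354, 0.1119]
tool_rot: [-0.0, 0.0, 1.0, 0.0]
force: [-0.9, -0.3, -3.4]
gripper_width: 0.0416
```

```bash
python3 p.py .5765,.0352,.109,180
```

```text
t 37.2 pos [0.5771 0.0354 0.1119] theta 180.00 F [-0.9 -0.3 -3.4] w 0.0416 j6 -0.07
turn [ 0.   -0.02 -0.  ] then shift(m, target tool axes) [ 0.0006 -0.0002  0.0029]
```

Below the key-block top with no contact force, so the block is in the slot. Now the last 3 mm.

send_rows:
  motion:
    - {"dr": [0,0,0],"linear": [0.0004,0,0.0015],"fingers": 0.03}
    - {"dr": [0,0,0],"linear": [0,0,0.0015],"fingers": 0.03}
    - {"dr": [0,0,0],"linear": [0,0,0],"fingers": 0.03}

```text
t: 37.5
eef_pos: [0.5769, 0.0354, 0.1093]
tool_rot: [0.0, 0.0, 1.0, -0.0]
force: [-0.9, 0.2, -1.3]
gripper_width: 0.0422
```

send_rows:
  motion:
    - {"dr": [0,0,0],"linear": [0,0,0.001],"fingers": 0.03}
    - {"dr": [0,0,0],"linear": [0,0,0],"fingers": 0.03}

```text
t: 37.7
eef_pos: [0.5769, 0.0354, 0.1093]
tool_rot: [0.0, 0.0, 1.0, -0.0]
force: [-5.0, -0.3, 7.8]
gripper_width: 0.0418
```

send_rows:
  motion:
    - {"dr": [0,0,0],"linear": [0,0,0.001],"fingers": 0.03}
    - {"dr": [0,0,0],"linear": [0,0,0],"fingers": 0.03}

```text
t: 37.9
eef_pos: [0.5769, 0.0354, 0.1093]
tool_rot: [0.001, -0.0, 1.0, -0.0]
force: [-6.1, -0.1, 14.6]
gripper_width: 0.0421
```

Seated: TCP at 0.1093 against 0.109 expected, with firm contact. I release, rise 21 mm to the nut's height, and grip the nut.

send_rows:
  motion:
    - {"dr": [0,0,0],"linear": [0,0,-0.002],"fingers": 0.06}
    - {"dr": [0,0,0],"linear": [0,0,0],"fingers": 0.06}
    - {"dr": [0,0,0],"linear": [0,0,0],"fingers": 0.06}
    - {"dr": [0,0,0],"linear": [0,0,-0.01],"fingers": 0.06}
    - {"dr": [0,0,2.5],"linear": [0,0,-0.011],"fingers": 0.06}
    - {"dr": [0,0,0],"linear": [0,0,0],"fingers": 0.06}
    - {"dr": [0,0,0],"linear": [0,0,0],"fingers": 0.06}
  newtons: 40

```text
t: 38.6
eef_pos: [0.5772, 0.0353, 0.1304]
tool_rot: [0.0, 0.021, 1.0, -0.0]
force: [1.3, 0.4, -0.3]
gripper_width: 0.0597
```

Run:
```python
from h import *
import p
p.pl(.5767,.0352,.130,177.5)
im,d,K,T=cam("scene"); x,y=map(int,proj(K,T,telemetry.sense()["eef_pos"]))
save(cv2.resize(im[y-40:y+60,x-60:x+60],None,fx=6,fy=6,interpolation=cv2.INTER_CUBIC),"nut1.png"); print(x,y)
```

```text
t 38.6 pos [0.5772 0.0353 0.1304] theta 177.54 F [ 1.3  0.4 -0.3] w 0.0597 j6 -0.02
turn [-0.    0.05  0.04] then shift(m, target tool axes) [ 0.0005 -0.0002  0.0004]
293 220
```

View pics/nut1.png

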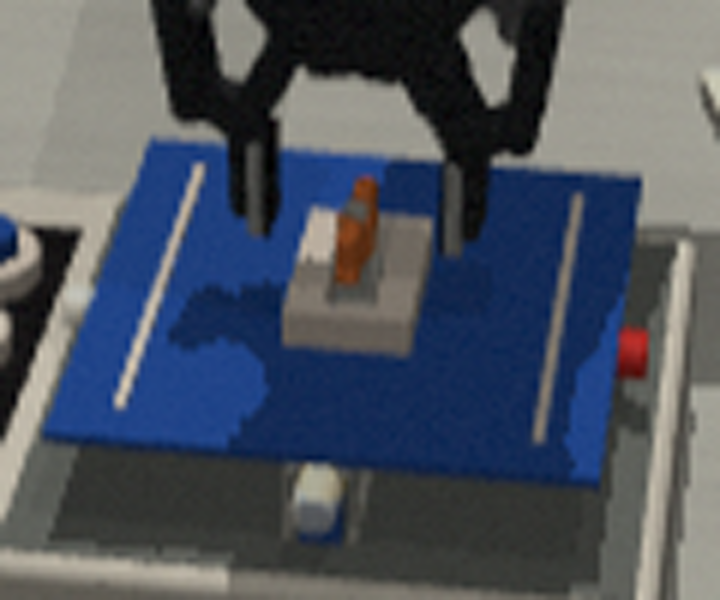

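The crop shows the cover seated with the orange nut standing up through the slot at (357,230), fingers clear either side. I grip and turn it clockwise.

send_rows:
  motion:
    - {"dr": [0,0,0],"linear": [0,0,0],"fingers": 0.0}
    - {"dr": [0,0,0],"linear": [0,0,0],"fingers": 0.0}
    - {"dr": [0,0,0],"linear": [0,0,0],"fingers": 0.0}
    - {"dr": [0,0,0],"linear": [0,0,0],"fingers": 0.0}
    - {"dr": [0,0,0],"linear": [0,0,0],"fingers": 0.0}
    - {"dr": [0,0,0],"linear": [0,0,0],"fingers": 0.0}
  newtons: 40

```text
t: 39.25
eef_pos: [0.5766, 0.0345, 0.1299]
tool_rot: [-0.0, 0.022, 1.0, -0.001]
force: [-0.7, -5.1, 0.5]
gripper_width: 0.0071
```

```bash
python3 p.py .5767,.0352,.130,177.5
```

```text
t 39.2 pos [0.5766 0.0345 0.1299] theta 177.47 F [-0.7 -5.1  0.5] w 0.0071 j6 -0.02
turn [-0.1  -0.03 -0.03] then shift(m, target tool axes) [-0.0001  0.0007 -0.0001]
```

send_rows:
  motion:
    - {"dr": [0,0,0],"linear": [0,-0.001,0],"fingers": 0.0}
    - {"dr": [0,0,4],"linear": [0,0,0.0001],"fingers": 0.0}
    - {"dr": [0,0,8.35],"linear": [0,0,0.0001],"fingers": 0.0}
    - {"dr": [0,0,8.35],"linear": [0,0,0.0001],"fingers": 0.0}
    - {"dr": [0,0,8.35],"linear": [0,0,0.0001],"fingers": 0.0}
    - {"dr": [0,0,8.35],"linear": [0,0,0.0001],"fingers": 0.0}
    - {"dr": [0,0,8.35],"linear": [0,0,0.0001],"fingers": 0.0}
    - {"dr": [0,0,8.35],"linear": [0,0,0.0001],"fingers": 0.0}

```text
t: 40.05
eef_pos: [0.5766, 0.0343, 0.1295]
tool_rot: [-0.0, 0.477, 0.879, -0.0]
force: [-1.7, -3.0, 1.8]
gripper_width: 0.007
```

send_rows:
  motion:
    - {"dr": [0,0,8.35],"linear": [0,0,0.0001],"fingers": 0.0}
    - {"dr": [0,0,8.35],"linear": [0,0,0.0001],"fingers": 0.0}
    - {"dr": [0,0,8.35],"linear": [0,0,0.0001],"fingers": 0.0}
    - {"dr": [0,0,8.35],"linear": [0,0,0.0001],"fingers": 0.0}
    - {"dr": [0,0,8.35],"linear": [0,0,0.0001],"fingers": 0.0}
    - {"dr": [0,0,8.35],"linear": [0,0,0.0001],"fingers": 0.0}
    - {"dr": [0,0,8.35],"linear": [0,0,0.0001],"fingers": 0.0}
    - {"dr": [0,0,8.35],"linear": [0,0,0.0001],"fingers": 0.0}

```text
t: 40.85
eef_pos: [0.5765, 0.0345, 0.1288]
tool_rot: [-0.0, 0.882, 0.472, -0.0]
force: [2.3, 1.4, -1.8]
gripper_width: 0.007
```

send_rows:
  motion:
    - {"dr": [0,0,8.35],"linear": [0,0,0.0001],"fingers": 0.0}
    - {"dr": [0,0,8.35],"linear": [0,0,0.0001],"fingers": 0.0}
    - {"dr": [0,0,8.35],"linear": [0,0,0.0001],"fingers": 0.0}
    - {"dr": [0,0,8.35],"linear": [0,0,0.0001],"fingers": 0.0}
    - {"dr": [0,0,8.35],"linear": [0,0,0.0001],"fingers": 0.0}
    - {"dr": [0,0,8.35],"linear": [0,0,0.0001],"fingers": 0.0}
    - {"dr": [0,0,0],"linear": [0,0,0],"fingers": 0.0}
    - {"dr": [0,0,0],"linear": [0,0,0],"fingers": 0.0}

```text
t: 41.65
eef_pos: [0.5764, 0.0345, 0.1282]
tool_rot: [-0.0, 0.998, 0.058, -0.0]
force: [-3.1, -2.3, 3.0]
gripper_width: 0.0071
```

```bash
python3 p.py .5767,.0345,.128,6.5; python3 -c "
from cell import telemetry as t; print(t.sense()['wrist_torque'])"
```

```text
t 41.6 pos [0.5764 0.0345 0.1282] theta 6.66 F [-3.1 -2.3  3. ] w 0.0071 j6 2.96
turn [-0.02  0.03  0.16] then shift(m, target tool axes) [ 0.0003 -0.      0.0002]
[-0.44201     0.72960381  0.007853  ]
```

send_rows:
  motion:
    - {"dr": [0,0,0],"linear": [0,0,0],"fingers": 0.06}
    - {"dr": [0,0,0],"linear": [0,0,0],"fingers": 0.06}
    - {"dr": [0,0,0],"linear": [0,0,0],"fingers": 0.06}
    - {"dr": [0,0,0],"linear": [0,0,0],"fingers": 0.06}
    - {"dr": [0,0,-8.57],"linear": [0,0,0],"fingers": 0.06}
    - {"dr": [0,0,-8.57],"linear": [0,0,0],"fingers": 0.06}
    - {"dr": [0,0,-8.57],"linear": [0,0,0],"fingers": 0.06}

```text
t: 42.35
eef_pos: [0.5769, 0.0345, 0.1279]
tool_rot: [-0.0, 0.96, 0.281, 0.0]
force: [-0.1, -0.8, -0.1]
gripper_width: 0.0604
```

send_rows:
  motion:
    - {"dr": [0,0,-8.57],"linear": [0,0,0],"fingers": 0.06}
    - {"dr": [0,0,-8.57],"linear": [0,0,0],"fingers": 0.06}
    - {"dr": [0,0,-8.57],"linear": [0,0,0],"fingers": 0.06}
    - {"dr": [0,0,-8.57],"linear": [0,0,0],"fingers": 0.06}
    - {"dr": [0,0,-8.57],"linear": [0,0,0],"fingers": 0.06}
    - {"dr": [0,0,-8.57],"linear": [0,0,0],"fingers": 0.06}

```text
t: 42.95
eef_pos: [0.5769, 0.0345, 0.1279]
tool_rot: [-0.0, 0.743, 0.669, 0.0]
force: [0.7, -0.4, 0.0]
gripper_width: 0.0597
```

send_rows:
  motion:
    - {"dr": [0,0,-8.57],"linear": [0,0,0],"fingers": 0.06}
    - {"dr": [0,0,-8.57],"linear": [0,0,0],"fingers": 0.06}
    - {"dr": [0,0,-8.57],"linear": [0,0,0],"fingers": 0.06}
    - {"dr": [0,0,-8.57],"linear": [0,0,0],"fingers": 0.06}
    - {"dr": [0,0,-8.57],"linear": [0,0,0],"fingers": 0.06}
    - {"dr": [0,0,-8.57],"linear": [0,0,0],"fingers": 0.06}

```text
t: 43.55
eef_pos: [0.5769, 0.0345, 0.1279]
tool_rot: [0.0, 0.379, 0.925, 0.0]
force: [-0.3, 0.4, -0.7]
gripper_width: 0.0601
```

send_rows:
  motion:
    - {"dr": [0,0,-8.57],"linear": [0,0,0],"fingers": 0.06}
    - {"dr": [0,0,-8.57],"linear": [0,0,0],"fingers": 0.06}
    - {"dr": [0,0,-8.57],"linear": [0,0,0],"fingers": 0.06}
    - {"dr": [0,0,-8.57],"linear": [0,0,0],"fingers": 0.06}
    - {"dr": [0,0,-8.57],"linear": [0,0,0],"fingers": 0.06}
    - {"dr": [0,0,-8.57],"linear": [0,0,0],"fingers": 0.06}
    - {"dr": [0,0,0],"linear": [0,0,0],"fingers": 0.06}

```text
t: 44.25
eef_pos: [0.5769, 0.0345, 0.1279]
tool_rot: [0.0, -0.056, 0.998, 0.0]
force: [-0.2, -0.9, -0.4]
gripper_width: 0.0603
```

send_rows:
  motion:
    - {"dr": [0,0,0],"linear": [0,0,0],"fingers": 0.0}
    - {"dr": [0,0,0],"linear": [0,0,0],"fingers": 0.0}
    - {"dr": [0,0,0],"linear": [0,0,0],"fingers": 0.0}
    - {"dr": [0,0,0],"linear": [0,0,0],"fingers": 0.0}
    - {"dr": [0,0,0],"linear": [0,0,0],"fingers": 0.0}
    - {"dr": [0,0,0],"linear": [0,0,0],"fingers": 0.0}

```text
t: 44.85
eef_pos: [0.5768, 0.0345, 0.1281]
tool_rot: [0.0, -0.056, 0.998, 0.0]
force: [-0.8, 0.0, 1.2]
gripper_width: 0.0072
```

```bash
python3 p.py .5767,.0345,.128,186.5
```

```text
t 44.9 pos [0.5768 0.0345 0.1281] theta -173.55 F [-0.8  0.   1.2] w 0.0072 j6 -0.18
turn [ 0.01  0.   -0.05] then shift(m, target tool axes) [0.0001 0.0001 0.0001]
```

send_rows:
  motion:
    - {"dr": [0,0,8.57],"linear": [0,0,0.0001],"fingers": 0.0}
    - {"dr": [0,0,8.57],"linear": [0,0,0.0001],"fingers": 0.0}
    - {"dr": [0,0,8.57],"linear": [0,0,0.0001],"fingers": 0.0}
    - {"dr": [0,0,8.57],"linear": [0,0,0.0001],"fingers": 0.0}
    - {"dr": [0,0,8.57],"linear": [0,0,0.0001],"fingers": 0.0}
    - {"dr": [0,0,8.57],"linear": [0,0,0.0001],"fingers": 0.0}
    - {"dr": [0,0,8.57],"linear": [0,0,0.0001],"fingers": 0.0}

```text
t: 45.55
eef_pos: [0.5767, 0.0342, 0.1277]
tool_rot: [0.0, 0.453, 0.892, -0.0]
force: [-2.7, 0.7, 4.8]
gripper_width: 0.0069
```

send_rows:
  motion:
    - {"dr": [0,0,8.57],"linear": [0,0,0.0001],"fingers": 0.0}
    - {"dr": [0,0,8.57],"linear": [0,0,0.0001],"fingers": 0.0}
    - {"dr": [0,0,8.57],"linear": [0,0,0.0001],"fingers": 0.0}
    - {"dr": [0,0,8.57],"linear": [0,0,0.0001],"fingers": 0.0}
    - {"dr": [0,0,8.57],"linear": [0,0,0.0001],"fingers": 0.0}
    - {"dr": [0,0,8.57],"linear": [0,0,0.0001],"fingers": 0.0}
    - {"dr": [0,0,8.57],"linear": [0,0,0.0001],"fingers": 0.0}

```text
t: 46.25
eef_pos: [0.5764, 0.0341, 0.127]
tool_rot: [0.0, 0.838, 0.546, -0.0]
force: [-3.0, -0.4, 4.6]
gripper_width: 0.0071
```

send_rows:
  motion:
    - {"dr": [0,0,8.57],"linear": [0,0,0.0001],"fingers": 0.0}
    - {"dr": [0,0,8.57],"linear": [0,0,0.0001],"fingers": 0.0}
    - {"dr": [0,0,8.57],"linear": [0,0,0.0001],"fingers": 0.0}
    - {"dr": [0,0,8.57],"linear": [0,0,0.0001],"fingers": 0.0}
    - {"dr": [0,0,8.57],"linear": [0,0,0.0001],"fingers": 0.0}
    - {"dr": [0,0,8.57],"linear": [0,0,0.0001],"fingers": 0.0}
    - {"dr": [0,0,8.57],"linear": [0,0,0.0001],"fingers": 0.0}
    - {"dr": [0,0,0],"linear": [0,0,0],"fingers": 0.0}

```text
t: 47.05
eef_pos: [0.5766, 0.0344, 0.1264]
tool_rot: [-0.0, 0.998, 0.057, -0.0]
force: [-4.1, 0.3, 5.4]
gripper_width: 0.0074
```

send_rows:
  motion:
    - {"dr": [0,0,0],"linear": [0,0,0],"fingers": 0.06}
    - {"dr": [0,0,0],"linear": [0,0,0],"fingers": 0.06}
    - {"dr": [0,0,0],"linear": [0,0,0],"fingers": 0.06}
    - {"dr": [0,0,0],"linear": [0,0,0],"fingers": 0.06}
    - {"dr": [0,0,-8.57],"linear": [0,0,0],"fingers": 0.06}
    - {"dr": [0,0,-8.57],"linear": [0,0,0],"fingers": 0.06}
    - {"dr": [0,0,-8.57],"linear": [0,0,0],"fingers": 0.06}

```text
t: 47.75
eef_pos: [0.5768, 0.0343, 0.1258]
tool_rot: [-0.0, 0.96, 0.281, -0.0]
force: [0.0, 0.1, -0.4]
gripper_width: 0.0599
```

send_rows:
  motion:
    - {"dr": [0,0,-8.57],"linear": [0,0,0],"fingers": 0.06}
    - {"dr": [0,0,-8.57],"linear": [0,0,0],"fingers": 0.06}
    - {"dr": [0,0,-8.57],"linear": [0,0,0],"fingers": 0.06}
    - {"dr": [0,0,-8.57],"linear": [0,0,0],"fingers": 0.06}
    - {"dr": [0,0,-8.57],"linear": [0,0,0],"fingers": 0.06}
    - {"dr": [0,0,-8.57],"linear": [0,0,0],"fingers": 0.06}

```text
t: 48.35
eef_pos: [0.5768, 0.0343, 0.1258]
tool_rot: [-0.0, 0.743, 0.669, -0.0]
force: [0.3, 0.5, -0.1]
gripper_width: 0.0599
```

send_rows:
  motion:
    - {"dr": [0,0,-8.57],"linear": [0,0,0],"fingers": 0.06}
    - {"dr": [0,0,-8.57],"linear": [0,0,0],"fingers": 0.06}
    - {"dr": [0,0,-8.57],"linear": [0,0,0],"fingers": 0.06}
    - {"dr": [0,0,-8.57],"linear": [0,0,0],"fingers": 0.06}
    - {"dr": [0,0,-8.57],"linear": [0,0,0],"fingers": 0.06}
    - {"dr": [0,0,-8.57],"linear": [0,0,0],"fingers": 0.06}

```text
t: 48.95
eef_pos: [0.5768, 0.0343, 0.1258]
tool_rot: [-0.0, 0.379, 0.925, -0.0]
force: [-1.0, -0.7, -0.7]
gripper_width: 0.06
```

send_rows:
  motion:
    - {"dr": [0,0,-8.57],"linear": [0,0,0],"fingers": 0.06}
    - {"dr": [0,0,-8.57],"linear": [0,0,0],"fingers": 0.06}
    - {"dr": [0,0,-8.57],"linear": [0,0,0],"fingers": 0.06}
    - {"dr": [0,0,-8.57],"linear": [0,0,0],"fingers": 0.06}
    - {"dr": [0,0,-8.57],"linear": [0,0,0],"fingers": 0.06}
    - {"dr": [0,0,-8.57],"linear": [0,0,0],"fingers": 0.06}
    - {"dr": [0,0,0],"linear": [0,0,0],"fingers": 0.06}

```text
t: 49.65
eef_pos: [0.5768, 0.0344, 0.1258]
tool_rot: [-0.0, -0.056, 0.998, -0.0]
force: [0.1, 0.5, -0.8]
gripper_width: 0.0598
```

send_rows:
  motion:
    - {"dr": [0,0,0],"linear": [0,0,0],"fingers": 0.0}
    - {"dr": [0,0,0],"linear": [0,0,0],"fingers": 0.0}
    - {"dr": [0,0,0],"linear": [0,0,0],"fingers": 0.0}
    - {"dr": [0,0,0],"linear": [0,0,0],"fingers": 0.0}
    - {"dr": [0,0,0],"linear": [0,0,0],"fingers": 0.0}
    - {"dr": [0,0,0],"linear": [0,0,0],"fingers": 0.0}

```text
t: 50.25
eef_pos: [0.5768, 0.0345, 0.126]
tool_rot: [0.0, -0.056, 0.998, 0.0]
force: [-0.6, 0.2, 1.5]
gripper_width: 0.0075
```

```bash
python3 p.py .5767,.0345,.126,186.5;  python3 -c "
from cell import telemetry as t; print(t.sense()['wrist_torque'])"
```

```text
t 50.2 pos [0.5768 0.0345 0.126 ] theta -173.55 F [-0.6  0.2  1.5] w 0.0075 j6 -0.18
turn [ 0.01  0.   -0.05] then shift(m, target tool axes) [ 0.0001  0.     -0.    ]
[0.07903175 0.13532567 0.00625329]
```

send_rows:
  motion:
    - {"dr": [0,0,8.5],"linear": [0,0,0.0001],"fingers": 0.0}
    - {"dr": [0,0,8.5],"linear": [0,0,0.0001],"fingers": 0.0}
    - {"dr": [0,0,8.5],"linear": [0,0,0.0001],"fingers": 0.0}
    - {"dr": [0,0,8.5],"linear": [0,0,0.0001],"fingers": 0.0}
    - {"dr": [0,0,8.5],"linear": [0,0,0.0001],"fingers": 0.0}
    - {"dr": [0,0,8.5],"linear": [0,0,0.0001],"fingers": 0.0}
    - {"dr": [0,0,8.5],"linear": [0,0,0.0001],"fingers": 0.0}
    - {"dr": [0,0,8.5],"linear": [0,0,0.0001],"fingers": 0.0}

```text
t: 51.05
eef_pos: [0.5767, 0.034, 0.1256]
tool_rot: [0.0, 0.514, 0.858, -0.0]
force: [-2.6, -0.5, 5.3]
gripper_width: 0.0071
```

send_rows:
  motion:
    - {"dr": [0,0,8.5],"linear": [0,0,0.0001],"fingers": 0.0}
    - {"dr": [0,0,8.5],"linear": [0,0,0.0001],"fingers": 0.0}
    - {"dr": [0,0,8.5],"linear": [0,0,0.0001],"fingers": 0.0}
    - {"dr": [0,0,8.5],"linear": [0,0,0.0001],"fingers": 0.0}
    - {"dr": [0,0,8.5],"linear": [0,0,0],"fingers": 0.0}

```text
t: 51.55
eef_pos: [0.5765, 0.0343, 0.1252]
tool_rot: [0.0, 0.79, 0.613, -0.0]
force: [-2.8, -0.4, 5.6]
gripper_width: 0.0071
```

```bash
python3 p.py .5767,.0345,.126,60;  python3 -c "
from cell import telemetry as t; print(t.sense()['wrist_torque'])"
```

```text
t 51.5 pos [0.5765 0.0343 0.1252] theta 75.64 F [-2.8 -0.4  5.6] w 0.0071 j6 1.75
turn [-1.000e-02  2.000e-02  1.564e+01] then shift(m, target tool axes) [ 0.0003  0.0001 -0.0008]
[-0.0218077   0.57251233  0.20800851]
```

send_rows:
  motion:
    - {"dr": [0,0,8.5],"linear": [0,0,0],"fingers": 0.0}
    - {"dr": [0,0,8.5],"linear": [0,0,0],"fingers": 0.0}
    - {"dr": [0,0,0],"linear": [0,0,0],"fingers": 0.0}
    - {"dr": [0,0,0],"linear": [0,0,0],"fingers": 0.0}

```text
t: 51.95
eef_pos: [0.5765, 0.0344, 0.1252]
tool_rot: [-0.0, 0.87, 0.493, -0.0]
force: [-2.7, 1.2, 6.0]
gripper_width: 0.0071
```

```bash
python3 p.py .5767,.0345,.126,60;  python3 -c "
from cell import telemetry as t; print(t.sense()['wrist_torque'])"
```

```text
t 52.0 pos [0.5765 0.0344 0.1252] theta 59.10 F [-2.7  1.2  6. ] w 0.0071 j6 2.04
turn [-0.01  0.01 -0.9 ] then shift(m, target tool axes) [ 0.0002  0.0001 -0.0008]
[ 0.09410524  0.59117493 -0.00402452]
```

send_rows:
  motion:
    - {"dr": [0,0,0],"linear": [0,0,0],"fingers": 0.03}
    - {"dr": [0,0,0],"linear": [0,0,0],"fingers": 0.03}
    - {"dr": [0,0,0],"linear": [0,0,0],"fingers": 0.03}
    - {"dr": [0,0,0],"linear": [0,0,-0.02],"fingers": 0.03}
    - {"dr": [0,0,0],"linear": [0,0,-0.04],"fingers": 0.03}
    - {"dr": [0,0,0],"linear": [0,0,-0.04],"fingers": 0.0}

```text
t: 52.55
eef_pos: [0.5761, 0.0344, 0.2249]
tool_rot: [-0.001, 0.87, 0.492, -0.001]
force: [0.9, -0.6, 0.2]
gripper_width: 0.017
```

send_rows:
  motion:
    - {"dr": [0,0,0],"linear": [-0.04,0.0053,0],"fingers": 0.0}
    - {"dr": [0,0,0],"linear": [-0.04,0.0053,0],"fingers": 0.0}
    - {"dr": [0,0,0],"linear": [-0.04,0.0053,0],"fingers": 0.0}
    - {"dr": [0,0,0],"linear": [-0.04,0.0053,0],"fingers": 0.0}
    - {"dr": [0,0,0],"linear": [-0.04,0.0053,0],"fingers": 0.0}
    - {"dr": [0,0,0],"linear": [0,0,0],"fingers": 0.0}
    - {"dr": [0,0,0],"linear": [0,0,0],"fingers": 0.0}

```text
t: 53.25
eef_pos: [0.4962, -0.1513, 0.2246]
tool_rot: [-0.0, 0.871, 0.491, 0.0]
force: [0.6, 0.4, 0.2]
gripper_width: 0.0002
```

Run:
```python
from meas import *
import p
im,d,K,T=cam("top")
pts=[]
for c,a,m in blobs(mask(im,(3,140,90),(16,255,255),(312,215,354,262)),6):
    q=atz(K,T,c,.138)[:2]; print("nut",c.round(1),a,q.round(4))
    pts+= [atz(K,T,(x,y),.138)[:2] for y,x in zip(*np.where(m))]
P=np.array(pts); w,v=np.linalg.eigh(np.cov(P.T)); print(np.degrees(np.arctan2(v[1,1],v[0,1])),P.mean(0))
for c,a,m in blobs(mask(im,(100,120,50),(125,255,255),(270,170,384,310)),500):
    Q=np.array([atz(K,T,(x,y),.109)[:2] for y,x in zip(*np.where(m))]).astype(np.float32); print("cover",c,cv2.minAreaRect(Q))
D=[atd(K,T,(x,y),d[y,x])[2] for x,y in((300,205),(300,270),(360,205),(355,265))]; print("z corners",np.round(D,4))
save(cv2.resize(im[170:310,270:420],None,fx=4,fy=4,interpolation=cv2.INTER_CUBIC),"mix4.png")
p.pl(.527,-.110,.11,60)
```

```text
nut [331.7 238.5] 60 [0.576  0.0358]
58.244790068790884 [0.57600861 0.03580133]
cover [330.83495146 240.39517597] ((0.5762794017791748, 0.03568568453192711), (0.18281540274620056, 0.1831406205892563), 89.80744171142578)
z corners [0.1126 0.111  0.1102 0.112 ]
t 53.3 pos [ 0.4965 -0.1505  0.2246] theta 58.96 F [ 0.4 -0.1 -0.1] w 0.0002 j6 1.68
turn [-0.01 -0.03 -1.04] then shift(m, target tool axes) [0.0503 0.0062 0.1146]
```

View pics/mix4.png

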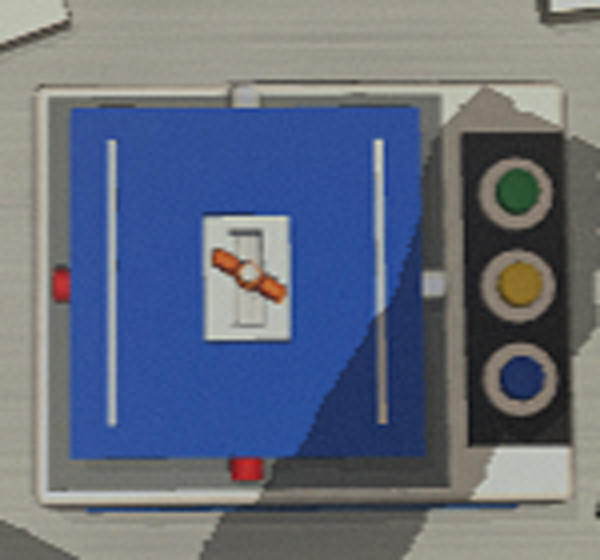

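The crop shows the cover square and flat on the mixer, with the plate at z about 0.111 at all four points checked. The nut is at (248,275) of the crop, at 58°, matching the 478° turned (about 8.34 rad). Next the keys: blue at (520,378), then yellow (518,284), then green (516,190). Blue first.

send_rows:
  motion:
    - {"dr": [0,0,0],"linear": [0.025,0.0027,0.02],"fingers": 0.0}
    - {"dr": [0,0,0],"linear": [0.0254,0.0026,0.02],"fingers": 0.0}
    - {"dr": [0,0,0],"linear": [0,0,0.04],"fingers": 0.0}
    - {"dr": [0,0,0],"linear": [0,0,0.035],"fingers": 0.0}
    - {"dr": [0,0,0],"linear": [0,0,0],"fingers": 0.0}
    - {"dr": [0,0,0],"linear": [0,0,0],"fingers": 0.0}

```text
t: 53.9
eef_pos: [0.5269, -0.109, 0.1098]
tool_rot: [-0.001, 0.87, 0.493, -0.0]
force: [0.2, -0.3, -0.6]
gripper_width: -0.0003
```

Run:
```python
from h import *
import p
p.pl(.527,-.110,.085,59)
im,d,K,T=cam("scene"); x,y=map(int,proj(K,T,telemetry.sense()["eef_pos"]))
save(cv2.resize(im[y-40:y+60,x-60:x+60],None,fx=6,fy=6,interpolation=cv2.INTER_CUBIC),"key1.png"); print(x,y)
```

```text
t 53.9 pos [ 0.5269 -0.109   0.1098] theta 59.08 F [ 0.2 -0.3 -0.6] w -0.0003 j6 1.77
turn [-0.09  0.01  0.08] then shift(m, target tool axes) [-0.0008  0.0006  0.0248]
230 209
```

View pics/key1.png

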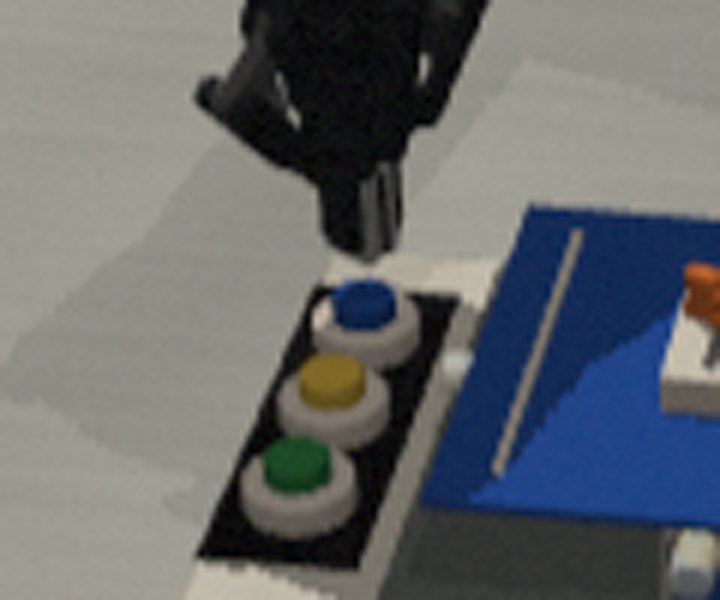

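The crop shows the closed fingertips at (365,255), directly above the blue key at (365,305), with yellow and green in front and clear. I press with force checks.

send_rows:
  motion:
    - {"dr": [0,0,0],"linear": [-0.0006,0,0.01],"fingers": 0.0}
    - {"dr": [0,0,0],"linear": [0,0,0.006],"fingers": 0.0}
    - {"dr": [0,0,0],"linear": [0,0,0.003],"fingers": 0.0}
    - {"dr": [0,0,0],"linear": [0,0,0.003],"fingers": 0.0}
    - {"dr": [0,0,0],"linear": [0,0,0],"fingers": 0.0}

```text
t: 54.45
eef_pos: [0.5269, -0.1109, 0.0879]
tool_rot: [0.0, 0.871, 0.492, 0.0]
force: [0.0, -0.1, 3.7]
gripper_width: 0.0002
```

send_rows:
  motion:
    - {"dr": [0,0,0],"linear": [0,0,0.0015],"fingers": 0.0}
    - {"dr": [0,0,0],"linear": [0,0,0],"fingers": 0.0}

```text
t: 54.65
eef_pos: [0.5269, -0.1109, 0.0865]
tool_rot: [0.0, 0.871, 0.492, 0.0]
force: [-0.6, 0.6, 4.1]
gripper_width: -0.0002
```

send_rows:
  motion:
    - {"dr": [0,0,0],"linear": [0,0,0.0015],"fingers": 0.0}
    - {"dr": [0,0,0],"linear": [0,0,0],"fingers": 0.0}
    - {"dr": [0,0,0],"linear": [0,0,0],"fingers": 0.0}

```text
t: 54.95
eef_pos: [0.5269, -0.1109, 0.0859]
tool_rot: [0.001, 0.871, 0.492, 0.0]
force: [-2.6, 0.9, 12.6]
gripper_width: 0.0
```

Blue is fully down: a hard stop at 0.0859 with 12.6 N. Lift, then yellow.

send_rows:
  motion:
    - {"dr": [0,0,0],"linear": [0,0,-0.01],"fingers": 0.0}
    - {"dr": [0,0,0],"linear": [0,0,-0.015],"fingers": 0.0}
    - {"dr": [0,0,0],"linear": [0,0,0],"fingers": 0.0}
    - {"dr": [0,0,0],"linear": [0.0258,0.0427,0],"fingers": 0.0}
    - {"dr": [0,0,0],"linear": [0,0,0],"fingers": 0.0}
    - {"dr": [0,0,0],"linear": [0,0,0],"fingers": 0.0}

```text
t: 55.55
eef_pos: [0.5768, -0.1105, 0.1084]
tool_rot: [-0.0, 0.87, 0.492, -0.0]
force: [0.2, 0.8, -0.7]
gripper_width: -0.0005
```

send_rows:
  motion:
    - {"dr": [0,0,0],"linear": [0,0,0.01],"fingers": 0.0}
    - {"dr": [0,0,0],"linear": [0,0,0.006],"fingers": 0.0}
    - {"dr": [0,0,0],"linear": [0,0,0.003],"fingers": 0.0}
    - {"dr": [0,0,0],"linear": [0,0,0.003],"fingers": 0.0}
    - {"dr": [0,0,0],"linear": [0,0,0],"fingers": 0.0}

```text
t: 56.05
eef_pos: [0.5753, -0.1104, 0.0874]
tool_rot: [-0.001, 0.871, 0.492, -0.001]
force: [-2.6, 1.9, 3.9]
gripper_width: 0.0002
```

send_rows:
  motion:
    - {"dr": [0,0,0],"linear": [0,0,0.0015],"fingers": 0.0}
    - {"dr": [0,0,0],"linear": [0,0,0.0015],"fingers": 0.0}
    - {"dr": [0,0,0],"linear": [0,0,0],"fingers": 0.0}

```text
t: 56.35
eef_pos: [0.5762, -0.1106, 0.086]
tool_rot: [0.0, 0.871, 0.492, -0.0]
force: [-6.8, 1.7, 12.4]
gripper_width: 0.0001
```

Yellow is fully down (0.086, 12.4 N). Now green.

send_rows:
  motion:
    - {"dr": [0,0,0],"linear": [0,0,-0.01],"fingers": 0.0}
    - {"dr": [0,0,0],"linear": [0,0,-0.015],"fingers": 0.0}
    - {"dr": [0,0,0],"linear": [0,0,0],"fingers": 0.0}
    - {"dr": [0,0,0],"linear": [0.0262,0.0425,0],"fingers": 0.0}
    - {"dr": [0,0,0],"linear": [0,0,0],"fingers": 0.0}
    - {"dr": [0,0,0],"linear": [0,0,0],"fingers": 0.0}

```text
t: 56.95
eef_pos: [0.6274, -0.1101, 0.1086]
tool_rot: [0.0, 0.87, 0.492, 0.0]
force: [-0.3, 0.3, 0.4]
gripper_width: 0.0003
```

send_rows:
  motion:
    - {"dr": [0,0,0],"linear": [0,0,0.01],"fingers": 0.0}
    - {"dr": [0,0,0],"linear": [0,0,0.006],"fingers": 0.0}
    - {"dr": [0,0,0],"linear": [0,0,0.003],"fingers": 0.0}
    - {"dr": [0,0,0],"linear": [0,0,0.003],"fingers": 0.0}
    - {"dr": [0,0,0],"linear": [0,0,0],"fingers": 0.0}

```text
t: 57.45
eef_pos: [0.6254, -0.11, 0.0875]
tool_rot: [-0.001, 0.871, 0.492, -0.001]
force: [-3.0, 1.1, 4.3]
gripper_width: 0.0004
```

send_rows:
  motion:
    - {"dr": [0,0,0],"linear": [0,0,0.0015],"fingers": 0.0}
    - {"dr": [0,0,0],"linear": [0,0,0.0015],"fingers": 0.0}
    - {"dr": [0,0,0],"linear": [0,0,0],"fingers": 0.0}

```text
t: 57.75
eef_pos: [0.6262, -0.1101, 0.086]
tool_rot: [0.0, 0.87, 0.492, -0.0]
force: [-6.3, 1.4, 11.2]
gripper_width: -0.0001
```

Green is fully down. I retreat and make a final check.

send_rows:
  motion:
    - {"dr": [0,0,0],"linear": [0,0,-0.01],"fingers": 0.0}
    - {"dr": [0,0,0],"linear": [0,0,-0.04],"fingers": 0.0}
    - {"dr": [0,0,0],"linear": [0,0,-0.05],"fingers": 0.0}
    - {"dr": [0,0,0],"linear": [0,0,-0.04],"fingers": 0.0}
    - {"dr": [0,0,0],"linear": [-0.045,-0.02,0],"fingers": 0.0}
    - {"dr": [0,0,0],"linear": [-0.045,-0.02,0],"fingers": 0.0}
    - {"dr": [0,0,0],"linear": [-0.045,-0.02,0],"fingers": 0.0}
    - {"dr": [0,0,0],"linear": [0,0,0],"fingers": 0.0}

```text
t: 58.55
eef_pos: [0.5016, -0.1973, 0.2251]
tool_rot: [0.0, 0.872, 0.49, -0.001]
force: [0.1, -0.4, 0.5]
gripper_width: -0.0003
```

Run:
```python
from meas import *
im,d,K,T=cam("top"); pts=[]
for c,a,m in blobs(mask(im,(3,140,90),(16,255,255),(312,215,354,262)),6): pts+= [atz(K,T,(x,y),.138)[:2] for y,x in zip(*np.where(m))]
P=np.array(pts); w,v=np.linalg.eigh(np.cov(P.T)); print("nut",np.degrees(np.arctan2(v[1,1],v[0,1])),P.mean(0))
for c,a,m in blobs(mask(im,(100,120,50),(125,255,255),(270,170,384,310)),500):
    Q=np.array([atz(K,T,(x,y),.109)[:2] for y,x in zip(*np.where(m))]).astype(np.float32); print("cover",cv2.minAreaRect(Q))
save(im,"fin.png"); print(telemetry.sense()["eef_pos"])
```

```text
nut 58.244790068790884 [0.57600861 0.03580133]
cover ((0.5767124891281128, 0.03555595129728317), (0.1833738535642624, 0.18196965754032135), 0.15289288759231567)
[ 0.50406365 -0.19645291  0.22536749]
```

View pics/fin.png

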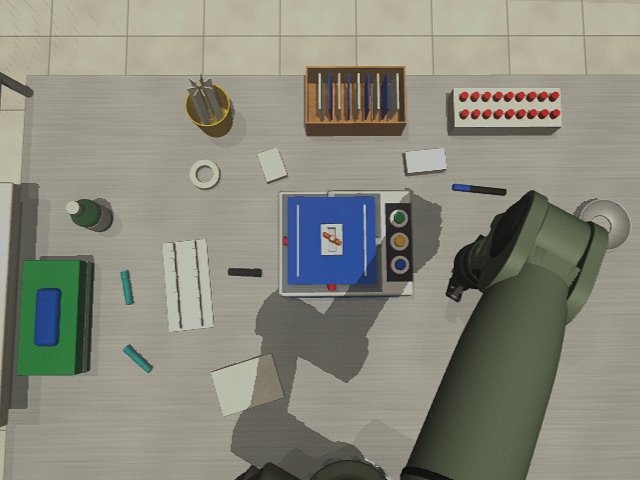

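The final view shows the tray empty (188,285), the cover seated with its nut at (332,239), the three keys clear, and the bystanders and look-alikes where they started. I hand the job in.

```bash
python3 -c "
from cell import job; print(job.sign_off())"
```

```text
the job is handed in; nothing more can be done
None
```

The job is done and handed in at about 59 s of the 210 s allowed.

- **Tubes:** All four red-capped tubes from the tray went into the four clips. Each one snapped in and then met a firm stop at its home height, and the picture before the cover went on showed all four level and about centred. By my label-based estimate the +x tube may sit up to about 4 mm outward along its axis, though the clip posts in the picture suggested about 1.5 mm.
- **Cover:** It is flat on the collar. The contact height was 0.1093 m against 0.109 m expected, and the last picture puts its centre at about (0.577, 0.036), square to the mixer. It was never seen knocked aside.
- **Wing nut:** I turned it about 478° clockwise (about 8.34 rad, past snug at 8.1). The camera measured it at 58.2°, against 59.1° from the gripper.
- **Keys:** I pressed blue, yellow and green in that order, each to a hard stop at about 0.086 m with 11–13 N.

**Disagreements:** the scene camera read up to about 1 cm different in x from the top camera at the keys and cover. I used the top camera, which matched contact to about 1 mm. No other check failed, and the look-alikes and other things on the trolley look unmoved in the last picture.

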